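Pry open the transport box and pack the slide cases in one square pile

ROBOT

A 7-joint arm with a two-finger parallel gripper is mounted at the origin on the work surface. World frame = base frame: x ahead of the robot, y to its left, z up, the work surface at z = 0. Lengths are in m, angles in rad, forces in N, time in s.
With the tool pointing down it reaches from about 0.4 to 0.85 m from the base axis. Payload 10.4 kg.
Tool frame: the origin (TCP) lies at the very end of the fingers, on their centre line; the grasp point (between the pads) lies 19 mm behind it; z points along the fingers, y is the line along which they close (so a half turn about z gives the same grasp; the last joint's range is limited). The gripper opens to 85 mm and grips with 20 to 120 N. Pads are 22 mm wide; open, the fingers measure 114 mm over their backs; the gripper's body (76 mm by 85 mm) begins 54 mm behind the grasp point. The pads swing forward as they close: fully open they stand 13 mm farther back than shut.
Start: joints at [-1.18, 0.332, -0.065, 1.46, 0.022, 1.35, -0.088], TCP at [0.251, 0.572, 0.231] pointing down, gripper open.
Joint ranges: [-2.6, 2.6], [-0.5, 2.12], [-1.47, 1.34], [0.16, 2.42], [-1.27, 4.41], [0.06, 2.06], [-2.6, 2.6]. Speed limits (rad/s): [2.22, 2.22, 2.79, 2.79, 3.14, 3.14, 3.14].

INTERFACE

Orientations are given as a unit quaternion [x, y, z, w].
In Python, from workcell import manip, optics gives the robot as it stands.
- The arm moves only by the tool jog_arm, never from a script. Its arguments are lists of equal length, an entry for each row: "dr": the turn, a rotation vector about the tool's x, y, z normalised to -1 to 1, where 1 is 4 degrees, a list of three; "translation": the shift along the tool's x, y, z normalised to -1 to 1, where 1 is 0.025 m, a list of three; "jaw": the opening, from 0 (shut) to 1 (fully open). A call has 1 to 10 rows; each row shifts and turns the commanded pose from where the row before left it, along the tool's axes as they then stand; what a row does not reach is not made up. A row lasts 1/10 s, in which the tool goes at most 50 mm and 8.59 degrees, less where a joint would pass 70% of its speed; a pose out of reach is approached as far as the arm can. A call with a number of a shift or a turn outside -1 to 1 is refused whole. A call with a gripper value outside its range is refused whole. The fingers move at their own pace and stop on an object; "squeeze" is the grip in N (left out, the last holds). Time passes only in rows, so rows that do not move let the fingers close. It gives the time, the measured TCP pose, the force, the opening and the grip force at its end, in the units of the state.
- manip.get_obs(): the state, without advancing time (a new reading comes with each control period).
- optics.camera(name): name is "scene" or "side" or "wrist"; returns a dict with "color" (420x560x3 uint8, red, green, blue), "mtx" (3x3 intrinsics, pixels), "k1" (the pictures are not rectified: a ray, as slopes to the right and down, at radius r is drawn at 1 + k1 r^2 times it, then the intrinsics apply), "R" (3x3) and "t" (3): a world point X has camera coordinates R X + t. Camera axes: x right, y down, z forward; pixel columns grow to the right and rows downward; lengths in m; the calibration is good to about 2 mm. A picture is of the moment at which its call begins. There is no depth.
- manip.hand_in(): hands the job in; it is judged then, once.
The state is a dict: "clock": time; "joint_pos": joint angles; "joint_velocities": joint speeds; "tau": joint torques, N m; "position": TCP position; "ee_rot": TCP orientation; "ft_force": force on the tool from outside, world axes, zero at the start; "torque": the same for the moment, N m; "grip_width": opening from 0.0 (shut) to 1.0 (fully open); "grasp_force": force on a finger pad.
Only numpy, scipy, OpenCV 4.12 (cv2) and the standard library are available. Lean on these libraries where they do the work, as an engineer would, in place of code of your own. Each camera call takes 0.05 s, during which the arm holds its last target. There are 200 camera calls.

TASK

Get the slide cases ready for the courier: put the spatula's blade into the notch under the transport box's lid, lever the lid up with it and open the lid, then lay the spatula back in its steel tray. Stack all the slide cases lying on the table inside the box in one square pile, flat on top of one another with their edges flush all round, and close the lid fully. Leave the tube rack, the kidney dish and the tape roll as they stand.

Things in the scene. Friction and masses are not known exactly. Their poses are not given: they have to be found in the camera images.
- transport_box: grey rigid plastic box, fixed to the table: outside 240 (x) x 180 (y) x 68 (z) mm, walls and floor 4 mm thick, so inside 232 x 172 mm and 64 mm deep with a plain flat floor; origin: centre of its underside, z up. The lid is hinged along the top of its +y side; the pry notch is at the top of its -y side wall.
- box_floor (a point): centre of the box's inner floor, 4 mm above the table
- notch (a point): centre of the pry notch's mouth, on the outer face of the box's -y side wall, 64 mm above the table. The notch is a cut-out right under the lid, 44 mm wide (box x) and 8 mm high (from 60 to 68 mm above the table), right through the 4 mm wall; under it runs a small white sill, 60 mm long, that juts out 8 mm. A blade enters it level, going along the box's +y.
- lid (a joint): angle of the lid, a flat plate 240 x 180 x 6 mm of clear plastic with a grey frame, 0.19 kg, no handle: 0 = closed, lying flat and flush on the rim; it grows as the free (-y) edge rises; about 1.57 upright, stop at 2.4 (leaning back beyond +y). The hinge is stiff (0.24 N m of friction): the lid stays at any angle; some 2.5 N at the free edge lifts it.
- lid_edge (a point): middle of the underside edge of the lid's free side (180 mm from the hinge); when closed it lies 68 mm above the table, right over the notch; it moves with the lid
- lid_hinge (a point): middle of the hinge axis, 68 mm above the table at the box's outer +y face; the axis runs along the box's x
- spatula: spatula, 70 g, flat in the tray; x points along the tool to the blade's tip, z up. Origin: underside of the handle near the balance point, a good grip. Black handle 14 x 14 mm, from 80 mm behind the origin to 30 mm ahead; then a stiff flat steel blade 18 mm wide, 2 mm thick, its mid-plane 7 mm above the origin, out to 125 mm ahead.
- spatula_tip (a point): middle of the blade's tip, 125 mm ahead of the spatula's origin and 7 mm above it
- tray: shallow steel instrument tray, fixed to the table: 250 (its x) x 110 (its y) mm, floor 2 mm thick, with a lip 5 mm high and 3 mm thick all round; origin: centre of its underside
- case0: flat blue plastic microscope-slide case with a blank label, a rigid slab 80 (its x) x 40 (its y) x 12 (z) mm, 40 g; all are alike, and only three to five are there in a run; origin: centre of its underside, z up. It starts flat on the table. Either way up and either way round is the same.
- case1: flat blue plastic microscope-slide case with a blank label, a rigid slab 80 (its x) x 40 (its y) x 12 (z) mm, 40 g; all are alike, and only three to five are there in a run; origin: centre of its underside, z up. It starts flat on the table. Either way up and either way round is the same.
- case2: flat blue plastic microscope-slide case with a blank label, a rigid slab 80 (its x) x 40 (its y) x 12 (z) mm, 40 g; all are alike, and only three to five are there in a run; origin: centre of its underside, z up. It starts flat on the table. Either way up and either way round is the same.
- case3: flat blue plastic microscope-slide case with a blank label, a rigid slab 80 (its x) x 40 (its y) x 12 (z) mm, 40 g; all are alike, and only three to five are there in a run; origin: centre of its underside, z up. It starts flat on the table. Either way up and either way round is the same.
- case4: flat blue plastic microscope-slide case with a blank label, a rigid slab 80 (its x) x 40 (its y) x 12 (z) mm, 40 g; all are alike, and only three to five are there in a run; origin: centre of its underside, z up. It starts flat on the table. Either way up and either way round is the same.
- tube_rack: white foam rack, 103 x 141 mm at the foot and 93 mm tall, full of red-capped tubes; bystander, loose; origin: centre of its underside
- kidney_dish: brown pulp kidney dish, about 130 x 230 x 46 mm, with tubes lying in it; bystander, loose; origin: centre of its underside
- tape_roll: grey roll of tape lying flat, 72 mm in diameter, 25 mm high; bystander, loose; origin: centre of its underside
There are look-alikes about, which are no part of the job. What is shaped like the case2 but orange or turquoise is not meant.

How it is judged:
On the way, in this order (a step that is already met when the one before it is completed fails the run):
1. the lid is levered up with the spatula's blade in under its free edge (value of joint lid above 0.12 rad and distance between spatula_tip and lid_edge below 0.06 m and contact force between spatula and lid above 0.3 N), for 0.1 s.
2. the lid is open and all the slide cases lie inside the box in one square pile (value of joint lid above 0.6 rad and x of case0 in the frame of transport_box between -0.115 and 0.115 m and y of case0 in the frame of transport_box between -0.085 and 0.085 m and (angle between case0's own z axis and vertical below 0.08 rad or angle between case0's own z axis and vertical above 3.06 rad) and horizontal distance between case0 and case1 below 0.008 m and angle between the x axis of case0 and the x axis of case1, either way round below 0.12 rad and horizontal distance between each of case0, case1 and case2 below 0.008 m and angle between the x axis of each of case0, case1 and the x axis of case2, either way round below 0.12 rad and horizontal distance between each of case0, case1, case2 and case3 below 0.008 m and angle between the x axis of each of case0, case1, case2 and the x axis of case3, either way round below 0.12 rad and horizontal distance between each of case0, case1, case2, case3 and case4 below 0.008 m and angle between the x axis of each of case0, case1, case2, case3 and the x axis of case4, either way round below 0.12 rad and x of case1 in the frame of transport_box between -0.115 and 0.115 m and y of case1 in the frame of transport_box between -0.085 and 0.085 m and (angle between case1's own z axis and vertical below 0.08 rad or angle between case1's own z axis and vertical above 3.06 rad) and x of case2 in the frame of transport_box between -0.115 and 0.115 m and y of case2 in the frame of transport_box between -0.085 and 0.085 m and (angle between case2's own z axis and vertical below 0.08 rad or angle between case2's own z axis and vertical above 3.06 rad) and x of case3 in the frame of transport_box between -0.115 and 0.115 m and y of case3 in the frame of transport_box between -0.085 and 0.085 m and (angle between case3's own z axis and vertical below 0.08 rad or angle between case3's own z axis and vertical above 3.06 rad) and x of case4 in the frame of transport_box between -0.115 and 0.115 m and y of case4 in the frame of transport_box between -0.085 and 0.085 m and (angle between case4's own z axis and vertical below 0.08 rad or angle between case4's own z axis and vertical above 3.06 rad) and linear speed of each of case0, case1, case2, case3, case4 below 0.02 m/s), for 0.2 s.
At the end, for the whole second after the job is handed in: the lid is closed (under 0.03 rad); all the slide cases present lie flat inside the box in one pile, every two of them within 8 mm of each other horizontally and turned by less than 0.12 rad (7 degrees) to each other, at rest; the spatula lies in the tray (value of joint lid below 0.03 rad and x of case0 in the frame of transport_box between -0.115 and 0.115 m and y of case0 in the frame of transport_box between -0.085 and 0.085 m and (angle between case0's own z axis and vertical below 0.08 rad or angle between case0's own z axis and vertical above 3.06 rad) and horizontal distance between case0 and case1 below 0.008 m and angle between the x axis of case0 and the x axis of case1, either way round below 0.12 rad and horizontal distance between each of case0, case1 and case2 below 0.008 m and angle between the x axis of each of case0, case1 and the x axis of case2, either way round below 0.12 rad and horizontal distance between each of case0, case1, case2 and case3 below 0.008 m and angle between the x axis of each of case0, case1, case2 and the x axis of case3, either way round below 0.12 rad and horizontal distance between each of case0, case1, case2, case3 and case4 below 0.008 m and angle between the x axis of each of case0, case1, case2, case3 and the x axis of case4, either way round below 0.12 rad and x of case1 in the frame of transport_box between -0.115 and 0.115 m and y of case1 in the frame of transport_box between -0.085 and 0.085 m and (angle between case1's own z axis and vertical below 0.08 rad or angle between case1's own z axis and vertical above 3.06 rad) and x of case2 in the frame of transport_box between -0.115 and 0.115 m and y of case2 in the frame of transport_box between -0.085 and 0.085 m and (angle between case2's own z axis and vertical below 0.08 rad or angle between case2's own z axis and vertical above 3.06 rad) and x of case3 in the frame of transport_box between -0.115 and 0.115 m and y of case3 in the frame of transport_box between -0.085 and 0.085 m and (angle between case3's own z axis and vertical below 0.08 rad or angle between case3's own z axis and vertical above 3.06 rad) and x of case4 in the frame of transport_box between -0.115 and 0.115 m and y of case4 in the frame of transport_box between -0.085 and 0.085 m and (angle between case4's own z axis and vertical below 0.08 rad or angle between case4's own z axis and vertical above 3.06 rad) and linear speed of each of case0, case1, case2, case3, case4, spatula below 0.02 m/s and x of spatula in the frame of tray between -0.11 and 0.11 m and y of spatula in the frame of tray between -0.055 and 0.055 m and x of spatula_tip in the frame of tray between -0.14 and 0.14 m and y of spatula_tip in the frame of tray between -0.055 and 0.055 m and height (world z) of spatula below 0.022 m and height (world z) of spatula_tip below 0.03 m); the robot touches nothing.
It fails at once if the tube rack is knocked or moved by more than 30 mm (distance of tube_rack from where it was at the start of the episode above 0.03 m or angle between tube_rack's own z axis and vertical above 0.5 rad).
It fails at once if the kidney dish is knocked or moved by more than 30 mm (distance of kidney_dish from where it was at the start of the episode above 0.03 m or angle between kidney_dish's own z axis and vertical above 0.5 rad).
It fails at once if the tape roll is knocked or moved by more than 30 mm (distance of tape_roll from where it was at the start of the episode above 0.03 m or angle between tape_roll's own z axis and vertical above 0.5 rad).
Of case0, case1, case2, case3, case4 only 3 to 5 are there at a start; the rules pass over those that are not, and their reading is None.
At some moment in a run one of spatula may be knocked a few centimetres aside while the robot is not near it.
It also fails if it takes over 208 s, if anything falls off the work surface, if the arm or the gripper's body presses on something with over 40 N, if the wrist force passes 120 N, or if a joint passes its speed limit or range.

## Working session

There is one attempt and no reset: what is moved stays moved. The work goes in short steps, Python scripts to look and compute and a tool call to move; the robot and the scene stay as the last step left them, time stands still between calls to the robot, and variables do not carry over. Pictures are saved under pics/ and viewed, at most 14 in all, crops included, and the job is handed in when it is done.

Besides the shell and the picture viewer there is one more tool, called as name(argument=value, ...) on one line, values as JSON. jog_arm: Moves the arm, as the interface text tells. Scaled input: -1 to 1 covers 0.025 m each way for a shift and 4 degrees each way for a turn. Its arguments: {"type":"object","properties":{"dr":{"type":"array","items":{"type":"array","items":{"type":"number"}}},"translation":{"type":"array","items":{"type":"array","items":{"type":"number"}}},"jaw":{"type":"array","items":{"type":"number"}},"squeeze":{"type":"number"}},"required":["dr","translation","jaw"]}

```bash
mkdir -p pics
cat > h.py <<'E'
import numpy as np, cv2
from workcell import manip, optics
from scipy.spatial.transform import Rotation as Rot
def cam(n):
    c=optics.camera(n); c['bgr']=c['color'][:,:,::-1].copy(); return c
def ray(c,u,v):
    K=np.array(c['mtx']); p=np.array([(u-K[0,2])/K[0,0],(v-K[1,2])/K[1,1]]); q=p.copy()
    for _ in range(20): q=p/(1+c['k1']*(q@q))
    R=np.array(c['R']); t=np.array(c['t'])
    d=R.T@np.array([q[0],q[1],1.]); return -R.T@t, d/np.linalg.norm(d)
def onz(c,u,v,z):
    o,d=ray(c,u,v); return o+d*(z-o[2])/d[2]
def proj(c,X):
    R=np.array(c['R']); t=np.array(c['t']); x=R@np.array(X,float)+t; q=x[:2]/x[2]; q=q*(1+c['k1']*(q@q))
    K=np.array(c['mtx']); return K[0,0]*q[0]+K[0,2],K[1,1]*q[1]+K[1,2]
def obs():
    o=manip.get_obs(); print({k:np.round(o[k],3).tolist() for k in('clock','position','ee_rot','ft_force','grip_width','grasp_force','joint_pos')}); return o
E
python3 - <<'E'
from h import *
o=obs()
for n in('scene','side','wrist'):
    c=cam(n); cv2.imwrite(f'pics/{n}0.png',c['bgr']); print(n,c['k1'],np.array(c['mtx'])[0], (-np.array(c['R']).T@c['t']).round(3), np.array(c['R']).round(2).tolist())
E
```

```text
{'clock': 0.0, 'position': [0.251, 0.572, 0.23], 'ee_rot': [0.205, 0.979, -0.001, -0.0], 'ft_force': [-0.371, -0.91, 0.049], 'grip_width': 0.996, 'grasp_force': 0.0, 'joint_pos': [-1.18, 0.333, -0.065, 1.461, 0.022, 1.35, -0.088]}
scene -0.12451525968541409 [531.60147211   0.         277.23450007] [ 1.366 -0.296  1.152] [[0.32, 0.95, -0.01], [0.74, -0.26, -0.62], [-0.6, 0.19, -0.78]]
side -0.11869407349133378 [424.61202257   0.         274.41010381] [0.459 1.223 0.781] [[-1.0, -0.09, 0.02], [-0.06, 0.49, -0.87], [0.07, -0.86, -0.5]]
wrist -0.030302991410305524 [349.75140255   0.         280.12360476] [0.185 0.601 0.375] [[0.4, 0.92, -0.0], [0.88, -0.39, 0.29], [0.26, -0.12, -0.96]]
```

View pics/scene0.png

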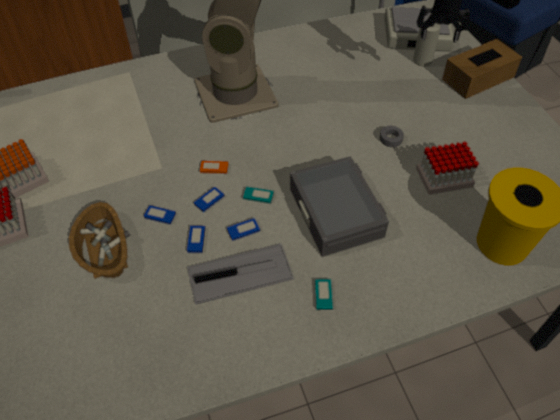

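View pics/side0.png

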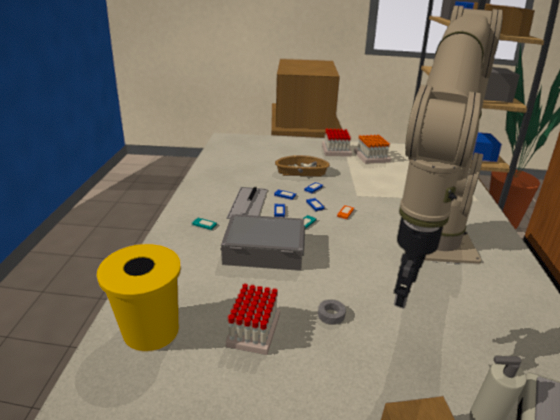

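The scene view shows blue cases at (159,214), (209,199), (196,238) and (243,229). The look-alikes are turquoise at (258,195) and (323,294), and orange at (213,167). The box is at (338,203) with its white sill at (305,207), facing left. The tray is at (240,273), with the spatula's blade pointing right. The tape is at (392,135), the rack at (449,165) and the dish at (98,240). The side view agrees, so I choose the four blue ones.

```bash
cat > meas.py <<'E'
from h import *
def cases(c,zs=0.012,verbose=True,amin=60):
    hsv=cv2.cvtColor(c['bgr'],cv2.COLOR_BGR2HSV)
    m=cv2.inRange(hsv,(108,130,40),(128,255,255))
    m=cv2.morphologyEx(m,cv2.MORPH_CLOSE,np.ones((7,7)))
    out=[]
    for k in cv2.findContours(m,0,2)[0]:
        if cv2.contourArea(k)<amin: continue
        P=np.array([onz(c,u,v,zs)[:2] for u,v in k[:,0,:].astype(float)])*1000
        r=cv2.minAreaRect(P.astype(np.float32))
        (x,y),(w,h),a=r
        if w<h: a+=90
        a=(a+90)%180-90
        uv=k[:,0].mean(0)
        out.append((x,y,max(w,h),min(w,h),a)); 
        if verbose: print(uv.round(),np.round(out[-1],1))
    return out
E
python3 - <<'E'
from meas import *
for n in('scene','side'):
    c=cam(n); print(n); cases(c)
c=cam('scene'); im=cv2.resize(c['bgr'][140:310,140:400],None,fx=3,fy=3,interpolation=cv2.INTER_CUBIC)
cv2.imwrite('pics/crop1.png',cv2.convertScaleAbs(im,alpha=1.5,beta=10))
E
```

```text
scene
[195. 239.] [ 541.5 -260.1   79.7   39.4  -19.1]
[243. 229.] [ 552.6 -133.7   77.8   43.1  -86.4]
[159. 214.] [ 430.2 -336.4   80.4   41.6   54.1]
[208. 198.] [ 422.2 -194.7   79.2   43.4  -63.3]
[517.  19.] [ -42.  1257.8  347.3  307.6   75.4]
side
[283. 199.] [ 554.3 -173.6  198.4   79.2   78.9]
[314. 196.] [ 426.4 -237.6  208.9   65.9  -87.7]
[485. 148.] [-500.7 -953.1  442.5  128.2   67.7]
[464.   4.] [ -7302.9 -23483.3  12668.9   1014.1     71.7]
[ 80. 140.] [  7755.9 -11105.7  25920.9   3566.7    -53. ]
```

View pics/crop1.png

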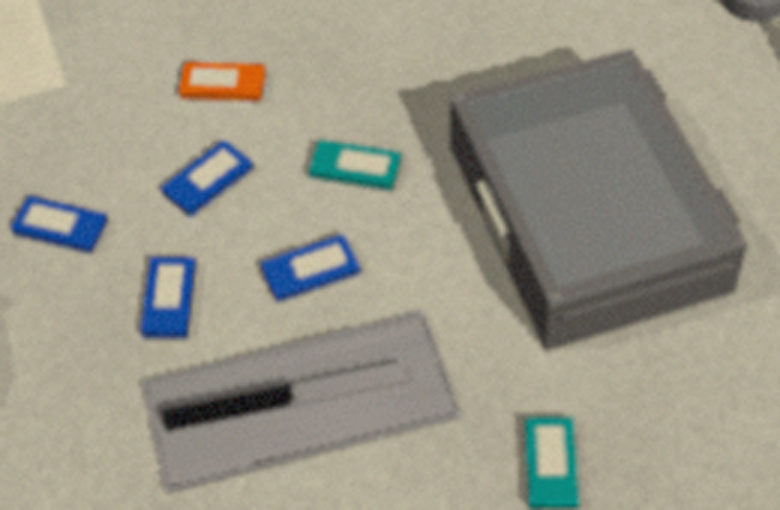

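The crop confirms the four blue cases. Lid-top corners (crop) are ≈(455,100), (632,52), (742,245) and (550,300). The sill is at (492,210). Tray corners are (142,378), (422,313), (457,412) and (168,490). The handle runs (163,418)–(291,390) and the blade tip is near (408,370).

Run:
```python
from h import *
c=cam('scene')
f=lambda p,z: onz(c,p[0]/3+140,p[1]/3+140,z).round(4)
B=[f(p,.074) for p in((455,100),(632,52),(742,245),(550,300))]
print('box',B, np.mean(B,0)); 
for i in range(4): d=B[(i+1)%4]-B[i]; print(np.linalg.norm(d).round(3),np.degrees(np.arctan2(d[1],d[0])).round(1))
T=[f(p,.005) for p in((142,378),(422,313),(457,412),(168,490))]
print('tray',np.mean(T,0))
for i in range(4): d=T[(i+1)%4]-T[i]; print(np.linalg.norm(d).round(3),np.degrees(np.arctan2(d[1],d[0])).round(1))
print('sill',f((478,183),.06),f((505,235),.06))
print('spat',f((163,418),.01),f((291,390),.01),f((408,370),.009))
R=Rot.from_quat(manip.get_obs()['ee_rot']).as_matrix();print(R.round(3))
cw=optics.camera('wrist');print((R.T@(-np.array(cw['R']).T@cw['t']-manip.get_obs()['position'])).round(4), (R.T@np.array(cw['R']).T).round(3))
```

```text
box [array([0.4631, 0.0348, 0.074 ]), array([0.4614, 0.2101, 0.074 ]), array([0.6971, 0.2079, 0.074 ]), array([0.6953, 0.0343, 0.074 ])] [0.579225 0.121775 0.074   ]
0.175 90.6
0.236 -0.5
0.174 -90.6
0.232 179.9
tray [ 0.674275 -0.179025  0.005   ]
0.246 86.5
0.103 -2.7
0.245 -91.8
0.111 178.0
sill [0.5499 0.0253 0.06  ] [0.6112 0.0274 0.06  ]
spat [ 0.6603 -0.2917  0.01  ] [ 0.6689 -0.1837  0.01  ] [ 0.6817 -0.0849  0.009 ]
[[-0.916  0.402 -0.   ]
 [ 0.402  0.916 -0.   ]
 [-0.    -0.    -1.   ]]
[ 0.0722 -0.0003 -0.1439] [[ 0.    -0.958 -0.286]
 [ 1.    -0.     0.001]
 [-0.001 -0.286  0.958]]
```

jog_arm(dr=[[0, 0, 1], [0, 0, 1], [0, 0, 1], [0, 0, 1], [0, 0, 1], [0, 0, 1], [0, 0, 1], [0, 0, 1], [0, 0, 1], [0, 0, 1]], translation=[[-1, 0, -0.5], [-1, 0, -0.5], [-1, 0, -0.5], [-1, 0, -0.5], [-1, 0, 0], [-1, 0, 0], [-1, 0, 0], [-1, 0, 0], [-1, 0, 0], [-1, 0, 0]], jaw=[1, 1, 1, 1, 1, 1, 1, 1, 1, 1])

```text
clock: 1.4
position: [0.4351, 0.4074, 0.2811]
ee_rot: [0.53, 0.848, -0.0, -0.0]
ft_force: [0.1, -0.2, 1.0]
grip_width: 1.003
grasp_force: 0.0
```

jog_arm(dr=[[0, 0, 1], [0, 0, 1], [0, 0, 1], [0, 0, 1], [0, 0, 1], [0, 0, 1], [0, 0, 0.6], [0, 0, 0], [0, 0, 0], [0, 0, 0]], translation=[[-1, 0, 0], [-1, 0, 0], [-1, 0, 0], [-1, 0, 0], [-1, 0, 0], [-1, 0, 0], [-1, 0, 0], [-1, 0.4, 0], [-1, 0.4, 0], [-1, 0.4, 0]], jaw=[1, 1, 1, 1, 1, 1, 1, 1, 1, 1])

```text
clock: 2.4
position: [0.5068, 0.1643, 0.2815]
ee_rot: [0.708, 0.706, 0.0, -0.0]
ft_force: [0.5, -0.4, 0.2]
grip_width: 0.998
grasp_force: 0.0
```

jog_arm(dr=[[0, 0, 0], [0, 0, 0], [0, 0, 0], [0, 0, 0], [0, 0, 0], [0, 0, 0], [0, 0, 0], [0, 0, 0], [0, 0, 0], [0, 0, 0]], translation=[[-1, 0.5, 0], [-1, 0.5, 0], [-1, 0.5, 0], [-1, 0.5, 0], [-1, 0.5, 0], [-1, 0.5, 0], [-1, 0.5, 0], [-1, 0.5, 0], [-1, 0.5, 0], [0, 0, 0]], jaw=[1, 1, 1, 1, 1, 1, 1, 1, 1, 1])

```text
clock: 3.4
position: [0.6187, -0.0643, 0.2812]
ee_rot: [0.71, 0.704, -0.001, 0.001]
ft_force: [0.0, -1.0, 0.7]
grip_width: 0.997
grasp_force: 0.0
```

Run:
```python
from meas import *
obs(); c=cam('wrist'); cv2.imwrite('pics/w1.png',c['bgr']); cases(c,amin=300)
```

```text
{'clock': 3.4, 'position': [0.619, -0.064, 0.281], 'ee_rot': [0.71, 0.704, -0.001, 0.001], 'ft_force': [0.018, -0.982, 0.722], 'grip_width': 0.997, 'grasp_force': 0.0, 'joint_pos': [-0.384, 0.326, 0.539, 1.418, -0.165, 1.442, 0.144]}
[223. 311.] [ 540.8 -259.2   78.8   40.3  -19.5]
[126. 261.] [ 419.9 -187.6   66.1   44.7  -62.5]
[225. 223.] [ 551.7 -133.2   78.4   39.1  -86. ]
```

View pics/w1.png

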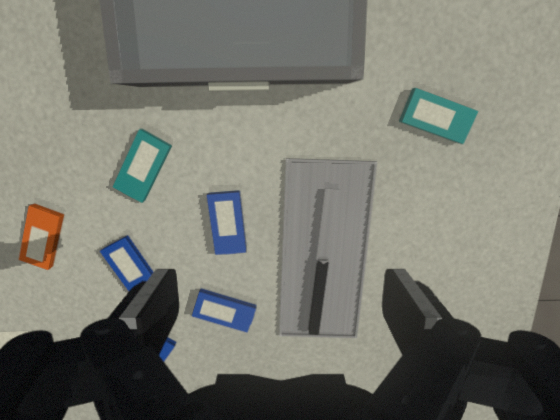

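The wrist view shows the box's lid edge at rows ~70–80 and the sill at (209–268, 86). Tray corners are (286,159), (376,161), (356,335) and (279,333). The handle runs (321,259)–(315,333) and the blade tip is ~(332,184). The blue cases are where I expected.

Run:
```python
from meas import *
c=cam('wrist'); g=cv2.cvtColor(c['bgr'],cv2.COLOR_BGR2GRAY)
m=np.zeros_like(g); m[245:345,300:345]=(g[245:345,300:345]<60)*255
k=max(cv2.findContours(m,0,2)[0],key=cv2.contourArea)
P=np.array([onz(c,u,v,.016)[:2] for u,v in k[:,0,:].astype(float)])*1000
print('handle',cv2.minAreaRect(P.astype(np.float32)), k[:,0].min(0),k[:,0].max(0))
for n,p,z in(('tipL',(326,184),.01),('tipR',(339,184),.01),('hf',(321,261),.016),('hr',(315.5,333),.016),('sillL',(209,87),.06),('sillR',(269,86),.06),('lidL',(120,71),.074),('lidR',(356,68),.074),('ta',(286,159),.005),('tb',(376,161),.005),('tc',(356,335),.005),('td',(279,333),.005)):
    print(n,onz(c,*p,z).round(4))
```

```text
handle ((666.946044921875, -238.649169921875), (107.36604309082031, 14.102995872497559), 84.62859344482422) [309 264] [327 335]
tipL [ 0.6745 -0.0815  0.01  ]
tipR [ 0.6903 -0.0816  0.01  ]
hf [ 0.6705 -0.1806  0.016 ]
hr [ 0.6661 -0.2886  0.016 ]
sillL [0.5491 0.0287 0.06  ]
sillR [0.6086 0.0291 0.06  ]
lidL [0.4681 0.0435 0.074 ]
lidR [0.691  0.0441 0.074 ]
ta [ 0.6261 -0.0516  0.005 ]
tb [ 0.7348 -0.0545  0.005 ]
tc [ 0.7247 -0.3006  0.005 ]
td [ 0.6159 -0.2963  0.005 ]
```

jog_arm(dr=[[0, 0, 0.6], [0, 0, 0.65], [0, 0, 0], [0, 0, 0], [0, 0, 0], [0, 0, 0], [0, 0, 0], [0, 0, 0], [0, 0, 0], [0, 0, 0]], translation=[[0, 0, 0], [0, 0, 0], [-0.82, 0.37, 1], [-0.82, 0.37, 1], [-0.82, 0.37, 1], [-0.82, 0.37, 1], [-0.82, 0.37, 1], [-0.82, 0.37, 1], [-0.82, 0.37, 1], [0, 0, 0.8]], jaw=[0.6, 0.4, 0.4, 0.4, 0.4, 0.4, 0.4, 0.4, 0.4, 0.4])

```text
clock: 4.5
position: [0.6698, -0.21, 0.0848]
ee_rot: [0.739, 0.674, -0.001, -0.0]
ft_force: [-1.1, -0.7, -1.3]
grip_width: 0.399
grasp_force: 0.0
```

Run:
```python
from meas import *
obs(); c=cam('wrist'); cv2.imwrite('pics/w2.png',c['bgr'])
g=cv2.cvtColor(c['bgr'],cv2.COLOR_BGR2GRAY)
o=manip.get_obs(); R=Rot.from_quat(o['ee_rot']).as_matrix(); print(R.round(3).tolist())
```

```text
{'clock': 4.5, 'position': [0.67, -0.21, 0.085], 'ee_rot': [0.739, 0.674, -0.001, -0.0], 'ft_force': [-1.13, -0.705, -1.276], 'grip_width': 0.399, 'grasp_force': 0.0, 'joint_pos': [-0.113, 0.652, 0.522, 1.415, -0.334, 1.164, 0.361]}
[[0.09, 0.996, -0.005], [0.996, -0.09, 0.001], [0.001, -0.005, -1.0]]
```

View pics/w2.png

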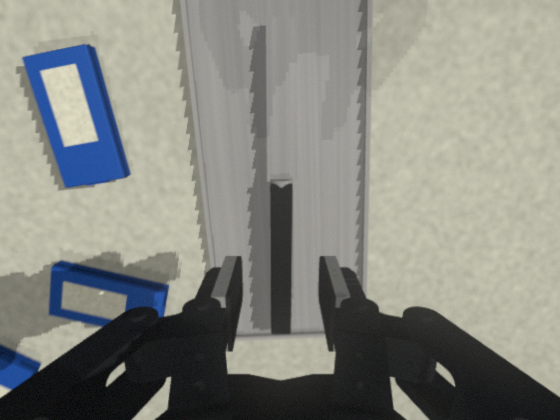

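The handle sits centred between the fingers, its axis at u≈281 and its front end at v≈182. I go down and grip.

jog_arm(dr=[[0, 0, 0], [0, 0, 0], [0, 0, 0], [0, 0, 0], [0, 0, 0], [0, 0, 0], [0, 0, 0], [0, 0, 0]], translation=[[0, 0, 0.9], [0, 0, 0.9], [0, 0, 0.8], [0, 0, 0.55], [0, 0, 0], [0, 0, 0], [0, 0, 0], [0, 0, 0]], jaw=[0.4, 0.4, 0.4, 0.4, 0.4, 0, 0, 0], squeeze=100)

```text
clock: 5.35
position: [0.6716, -0.2077, 0.0093]
ee_rot: [0.738, 0.675, 0.001, 0.001]
ft_force: [-1.4, 1.4, 6.5]
grip_width: 0.121
grasp_force: 98.8
```

jog_arm(dr=[[0, 0, 0], [0, 0, 0], [0, 0, 0], [0, 0, 0], [0, 0, 0], [0, 0, -0.7], [0, 0, -0.7]], translation=[[0, 0, 0], [0, 0, 0], [0, 0, -0.4], [0, 0, -1], [0, 0, -1], [0, 0, -1], [0, 0, 0]], jaw=[0, 0, 0, 0, 0, 0, 0])

```text
clock: 6.05
position: [0.6727, -0.2088, 0.0978]
ee_rot: [0.704, 0.711, 0.002, 0.003]
ft_force: [0.7, -1.0, -0.5]
grip_width: 0.121
grasp_force: 98.1
```

Run:
```python
from meas import *
obs(); c=cam('wrist'); cv2.imwrite('pics/w3.png',c['bgr'])
```

```text
{'clock': 6.05, 'position': [0.673, -0.209, 0.098], 'ee_rot': [0.704, 0.711, 0.002, 0.003], 'ft_force': [0.652, -0.997, -0.498], 'grip_width': 0.121, 'grasp_force': 98.102, 'joint_pos': [-0.104, 0.635, 0.505, 1.404, -0.316, 1.176, 0.448]}
```

View pics/w3.png

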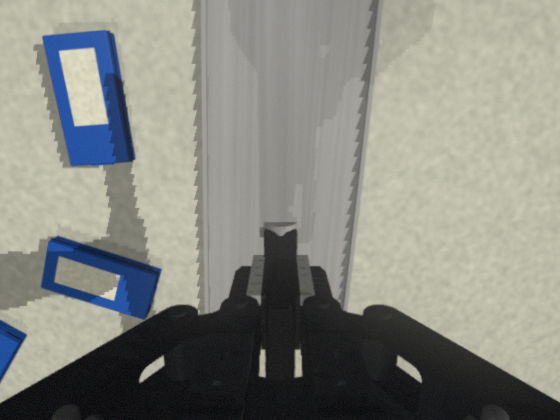

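The spatula is held level, handle front at (280,228). Next I go to a pre-insertion pose and check the tip.

jog_arm(dr=[[0, 0, 0], [0, 0, 0], [0, 0, 0], [0, 0, 0], [0, 0, 0], [0, 0, 0], [0, 0, 0]], translation=[[0.8, -0.9, 0], [0.9, -0.94, 0], [0.9, -0.94, 0], [0.9, -0.94, 0.5], [0, 0, 0.5], [0, 0, 0], [0, 0, 0]], jaw=[0, 0, 0, 0, 0, 0, 0])

```text
clock: 6.8
position: [0.5773, -0.1218, 0.0679]
ee_rot: [0.704, 0.71, -0.0, 0.0]
ft_force: [0.1, 0.4, -0.4]
grip_width: 0.119
grasp_force: 98.3
```

Run:
```python
from meas import *
o=obs(); p=np.array(o['position'])
ims=[]
for n in('wrist','scene','side'):
    c=cam(n); cv2.imwrite(f'pics/pre_{n}.png',c['bgr']); 
    u,v=proj(c,[p[0],p[1]+.122,p[2]]); print(n,u,v)
    a=int(max(0,v-45)); b=int(max(0,u-60)); print(b,a)
    ims.append(cv2.resize(c['bgr'][a:a+90,b:b+120],(480,360) if 0 else (400,300),interpolation=cv2.INTER_CUBIC))
w=cv2.resize(cv2.imread('pics/pre_wrist.png'),(400,300))
cv2.imwrite('pics/pre.png',cv2.convertScaleAbs(np.vstack([np.hstack([w,ims[0]]),np.hstack(ims[1:])]),alpha=1.6))
```

```text
{'clock': 6.8, 'position': [0.577, -0.122, 0.068], 'ee_rot': [0.704, 0.71, -0.0, 0.0], 'ft_force': [0.111, 0.351, -0.364], 'grip_width': 0.119, 'grasp_force': 98.259, 'joint_pos': [-0.285, 0.433, 0.513, 1.759, -0.245, 1.013, 0.327]}
wrist 281.3039231030873 -37.08735576031145
221 0
scene 293.95052063266485 209.3856836236125
233 164
side 268.6633816870694 212.17126976158346
208 167
```

View pics/pre.png

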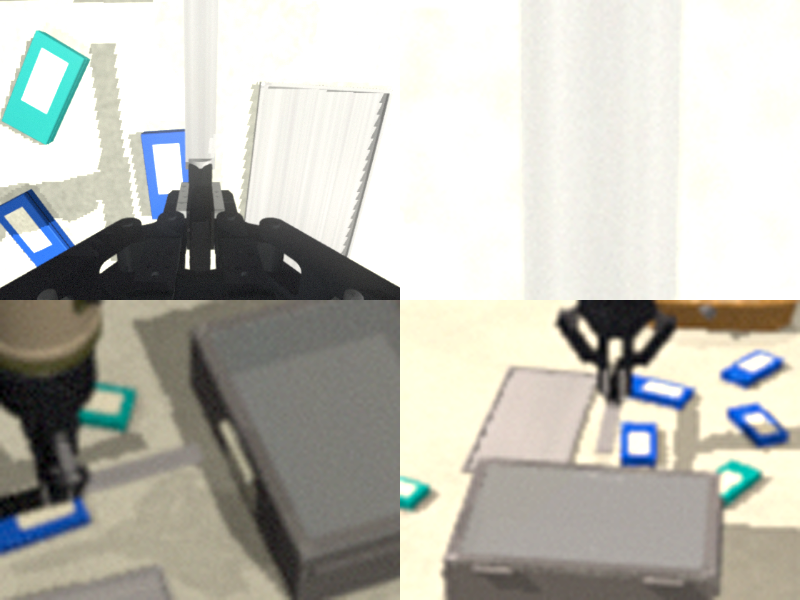

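The blade tip appears at scene ≈(293,210) and side ≈(269.5,213). The predictions were (294,209.4) and (268.7,212.2), so height and direction agree to about 1 px. Inserting.

jog_arm(dr=[[0, 0, 0], [0, 0, 0], [0, 0, 0], [0, 0, 0], [0, 0, 0], [0, 0, 0], [0, 0, 0]], translation=[[0, 0.07, 0.12], [0, 0, 0], [0.6, 0, 0], [0.6, 0, 0], [0.6, 0, 0], [0, 0, 0], [0, 0, 0]], jaw=[0, 0, 0, 0, 0, 0, 0])

```text
clock: 7.65
position: [0.5783, -0.0751, 0.0646]
ee_rot: [0.703, 0.711, 0.0, 0.0]
ft_force: [-0.2, -0.8, -0.9]
grip_width: 0.116
grasp_force: 98.3
```

jog_arm(dr=[[0, 0, 0], [0, 0, 0], [0, 0, 0], [0, 0, 0], [0, 0, 0]], translation=[[0.5, 0, 0], [0.4, 0, 0], [0, 0, -0.1], [0, 0, -0.1], [0, 0, 0]], jaw=[0, 0, 0, 0, 0])

```text
clock: 8.15
position: [0.578, -0.0536, 0.0698]
ee_rot: [0.704, 0.71, 0.0, 0.0]
ft_force: [0.3, 1.8, -2.6]
grip_width: 0.12
grasp_force: 98.0
```

Run:
```python
from meas import *
o=obs()
c=cam('scene');a=c['bgr'][140:260,190:400]; d=cam('side')['bgr'][160:280,180:390]
cv2.imwrite('pics/ins.png',cv2.convertScaleAbs(np.vstack([cv2.resize(a,(525,300),interpolation=2),cv2.resize(d,(525,300),interpolation=2)]),alpha=1.5))
```

```text
{'clock': 8.15, 'position': [0.578, -0.054, 0.07], 'ee_rot': [0.704, 0.71, 0.0, 0.0], 'ft_force': [0.323, 1.768, -2.585], 'grip_width': 0.12, 'grasp_force': 98.025, 'joint_pos': [-0.392, 0.408, 0.496, 1.782, -0.225, 1.008, 0.198]}
```

View pics/ins.png

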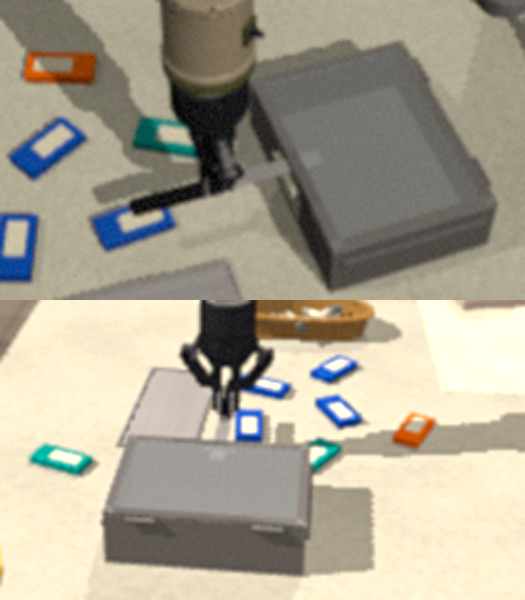

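The blade is seen through the clear lid, under its free edge (scene crop ≈(310,158)), with about 2.5 N on it. Now I lift along the lid's arc.

jog_arm(dr=[[0, 0, 0], [0, 0, 0], [0, 0, 0], [0, 0, 0], [0, 0, 0], [0, 0, 0], [0, 0, 0], [0, 0, 0], [0, 0, 0], [0, 0, 0]], translation=[[0.03, 0, -0.58], [0.09, 0, -0.57], [0.14, 0, -0.56], [0.2, 0, -0.54], [0.25, 0, -0.52], [0.3, 0, -0.49], [0.35, 0, -0.46], [0.4, 0, -0.42], [0.44, 0, -0.38], [0.47, 0, -0.34]], jaw=[0, 0, 0, 0, 0, 0, 0, 0, 0, 0])

```text
clock: 9.25
position: [0.5776, 0.0144, 0.1919]
ee_rot: [0.704, 0.71, 0.0, 0.0]
ft_force: [-1.5, -2.6, -1.0]
grip_width: 0.121
grasp_force: 98.4
```

Run:
```python
from meas import *
o=obs()
a=cam('scene')['bgr'][100:260,190:400]; d=cam('side')['bgr'][120:280,180:390]
cv2.imwrite('pics/lift.png',cv2.convertScaleAbs(np.hstack([cv2.resize(a,(400,305),interpolation=2),cv2.resize(d,(400,305),interpolation=2)]),alpha=1.5))
```

```text
{'clock': 9.25, 'position': [0.578, 0.014, 0.192], 'ee_rot': [0.704, 0.71, 0.0, 0.0], 'ft_force': [-1.532, -2.635, -1.0], 'grip_width': 0.121, 'grasp_force': 98.362, 'joint_pos': [-0.524, 0.266, 0.5, 1.669, -0.134, 1.24, 0.013]}
```

View pics/lift.png

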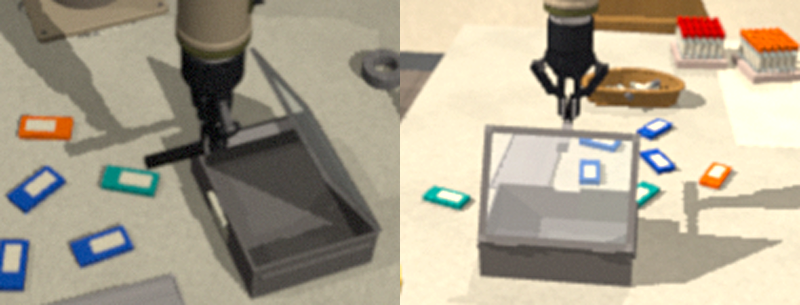

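The lid stands at about 1 rad, with the blade tip behind it. Now I push it past upright.

jog_arm(dr=[[0, 0, 0], [0, 0, 0], [0, 0, 0], [0, 0, 0], [0, 0, 0], [0, 0, 0], [0, 0, 0]], translation=[[0.6, 0, -0.3], [0.65, 0, -0.2], [0.65, 0, -0.1], [0.65, 0, -0.1], [0.65, 0, 0], [0.65, 0, 0], [0.5, 0, 0]], jaw=[0, 0, 0, 0, 0, 0, 0])

```text
clock: 10.05
position: [0.5763, 0.124, 0.2081]
ee_rot: [0.704, 0.711, -0.0, -0.0]
ft_force: [0.0, -1.8, -1.8]
grip_width: 0.121
grasp_force: 98.3
```

Run:
```python
from meas import *
o=obs()
a=cam('scene')['bgr'][100:260,190:400]; d=cam('side')['bgr'][120:280,180:390]
cv2.imwrite('pics/lift2.png',cv2.convertScaleAbs(np.hstack([cv2.resize(a,(400,305),interpolation=2),cv2.resize(d,(400,305),interpolation=2)]),alpha=1.5))
```

```text
{'clock': 10.05, 'position': [0.576, 0.124, 0.208], 'ee_rot': [0.704, 0.711, -0.0, -0.0], 'ft_force': [0.043, -1.787, -1.762], 'grip_width': 0.121, 'grasp_force': 98.333, 'joint_pos': [-0.655, 0.277, 0.443, 1.614, -0.123, 1.279, -0.182]}
```

View pics/lift2.png

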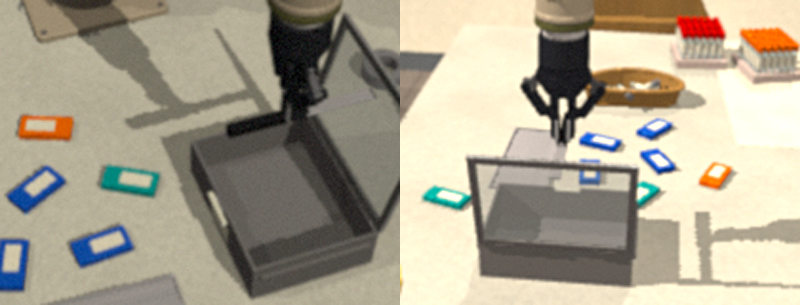

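The lid leans back past upright at about 1.75 rad. Now I return the spatula to the tray.

jog_arm(dr=[[0, 0, 0], [0, 0, 0], [0, 0, 0], [0, 0, 0], [0, 0, 0], [0, 0, 0], [0, 0, 0], [0, 0, 0], [0, 0, 0], [0, 0, 0]], translation=[[-1, 0.29, 0], [-1, 0.29, 0], [-1, 0.29, 0], [-1, 0.29, 0], [-1, 0.29, 0], [-1, 0.29, 0], [-1, 0.29, 0], [-1, 0.29, 0.3], [-1, 0.29, 0.5], [-1, 0.29, 1]], jaw=[0, 0, 0, 0, 0, 0, 0, 0, 0, 0])

```text
clock: 11.15
position: [0.6523, -0.1289, 0.1646]
ee_rot: [0.704, 0.71, 0.001, 0.001]
ft_force: [0.7, 0.9, -1.2]
grip_width: 0.118
grasp_force: 98.5
```

jog_arm(dr=[[0, 0, 0], [0, 0, 0], [0, 0, 0], [0, 0, 0], [0, 0, 0], [0, 0, 0]], translation=[[-1, 0.29, 1], [-1, 0.29, 1], [-1, 0.29, 1], [0, 0, 1], [0, 0, 0.5], [0, 0, 0]], jaw=[0, 0, 0, 0, 0, 0])

```text
clock: 11.75
position: [0.6724, -0.2011, 0.0489]
ee_rot: [0.704, 0.71, -0.001, -0.002]
ft_force: [0.2, -0.3, -0.4]
grip_width: 0.119
grasp_force: 98.5
```

jog_arm(dr=[[0, 0, 0], [0, 0, 0], [0, 0, 0], [0, 0, 0], [0, 0, 0], [0, 0, 0], [0, 0, 0], [0, 0, 0]], translation=[[0, 0.08, 0.8], [0, 0.04, 0.5], [0, 0, 0.15], [0, 0, 0.05], [0, 0, 0], [0, 0, 0], [0, 0, 0], [0, 0, 0]], jaw=[0, 0, 0, 0, 0, 0.35, 0.35, 0.35])

```text
clock: 12.55
position: [0.6769, -0.2022, 0.0141]
ee_rot: [0.704, 0.71, 0.0, 0.0]
ft_force: [0.4, 0.3, 0.5]
grip_width: 0.346
grasp_force: 0.0
```

jog_arm(dr=[[0, 0, 0], [0, 0, 0], [0, 0, 0], [0, 0, 0], [0, 0, 0], [0, 0, 0], [0, 0, 0], [0, 0, 0], [0, 0, 0], [0, 0, 0]], translation=[[0, 0, -0.6], [0, 0, -1], [0, 0, -1], [0, 0, -1], [-0.5, -0.5, -1], [-0.5, -0.5, -1], [-0.5, -0.5, -1], [-0.5, -0.5, -1], [-0.5, -0.5, -1], [0, 0, 0]], jaw=[0.35, 0.5, 0.6, 0.6, 0.6, 0.6, 0.6, 0.6, 0.6, 0.6])

```text
clock: 13.55
position: [0.6139, -0.2692, 0.2344]
ee_rot: [0.706, 0.709, 0.001, 0.003]
ft_force: [0.4, -0.8, 0.5]
grip_width: 0.598
grasp_force: 0.0
```

Run:
```python
from meas import *
o=obs()
c=cam('wrist'); cv2.imwrite('pics/w4.png',c['bgr']); cases(c,amin=300)
print('scene'); cases(cam('scene'))
```

```text
{'clock': 13.55, 'position': [0.614, -0.269, 0.234], 'ee_rot': [0.706, 0.709, 0.001, 0.003], 'ft_force': [0.378, -0.823, 0.52], 'grip_width': 0.598, 'grasp_force': 0.0, 'joint_pos': [-0.062, 0.467, 0.584, 1.357, -0.255, 1.385, 0.521]}
[114. 232.] [ 430.4 -335.1   83.5   40.    55. ]
[209. 167.] [ 540.8 -260.2   79.5   39.3  -19.6]
[ 89. 102.] [ 422.9 -195.    80.3   43.   -62.5]
[211.  38.] [ 552.  -137.3   73.    39.3  -86. ]
scene
[195. 239.] [ 541.5 -260.1   79.7   39.3  -19.1]
[243. 229.] [ 552.6 -133.7   77.8   43.1  -86.4]
[160. 214.] [ 430.2 -336.4   80.4   41.6   54.1]
[207. 199.] [ 422.5 -195.3   80.4   43.4  -63.3]
[517.  20.] [ -43.6 1251.3  360.4  307.9   75.4]
```

View pics/w4.png

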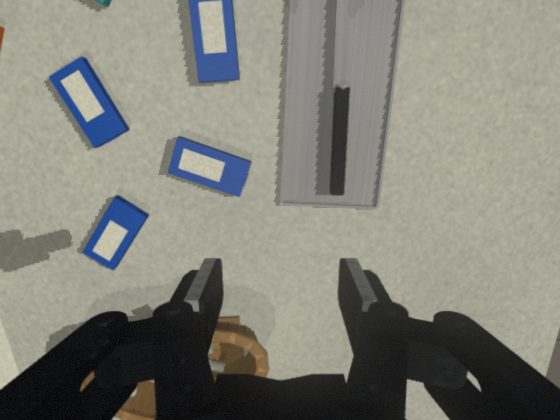

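The spatula lies flat in the tray (handle at (340,140)), and all four cases are as measured. I write a small planner that turns a target pose into jog units.

```bash
cat > plan.py <<'E'
import sys; from h import *
# targets as x,y,z,phi[deg],rows ; tool pointing down
o=manip.get_obs(); R=Rot.from_quat(o['ee_rot']).as_matrix(); p=np.array(o['position'],float)
print(p.round(4),'phi',np.degrees(np.arctan2(R[1,0],R[0,0])).round(1),'w',round(float(o['grip_width']),3),'f',np.round(o['ft_force'],1))
for a in sys.argv[1:]:
    x,y,z,f,n=map(float,a.split(',')); n=int(n); f=np.radians(f)
    Rt=np.array([[np.cos(f),np.sin(f),0],[np.sin(f),-np.cos(f),0],[0,0,-1]])
    rv=Rot.from_matrix(R.T@Rt).as_rotvec(); dp=(np.array([x,y,z])-p)/n
    D=(np.degrees(rv)/4/n).round(2); T=[]
    for i in range(n):
        T.append((R.T@dp/.025).round(2).tolist()); R=R@Rot.from_rotvec(np.radians(D*4)).as_matrix()
    p=np.array([x,y,z]); print('dr',D.tolist(),'x',n); print(T)
E
python3 plan.py 0.552,-0.1335,0.08,94,7 0.552,-0.1335,0.001,94,4
```

```text
[ 0.6147 -0.2655  0.23  ] phi 90.4 w 0.598 f [ 0.  -0.5 -0.5]
dr [0.0, 0.0, -0.13] x 7
[[0.76, -0.35, 0.86], [0.76, -0.35, 0.86], [0.76, -0.34, 0.86], [0.77, -0.33, 0.86], [0.77, -0.33, 0.86], [0.77, -0.32, 0.86], [0.78, -0.31, 0.86]]
dr [0.01, 0.0, 0.01] x 4
[[0.0, -0.0, 0.79], [0.0, -0.0, 0.79], [0.0, -0.0, 0.79], [0.0, -0.0, 0.79]]
```

jog_arm(dr=[[0, 0, -0.13], [0, 0, -0.13], [0, 0, -0.13], [0, 0, -0.13], [0, 0, -0.13], [0, 0, -0.13], [0, 0, -0.13], [0, 0, 0], [0, 0, 0]], translation=[[0.76, -0.35, 0.86], [0.76, -0.35, 0.86], [0.76, -0.34, 0.86], [0.77, -0.33, 0.86], [0.77, -0.33, 0.86], [0.77, -0.32, 0.86], [0.78, -0.31, 0.86], [0, 0, 0], [0, 0, 0]], jaw=[0.62, 0.62, 0.62, 0.62, 0.62, 0.62, 0.62, 0.62, 0.62])

```text
clock: 14.55
position: [0.5514, -0.1321, 0.0775]
ee_rot: [0.681, 0.733, -0.0, -0.001]
ft_force: [-0.5, -0.2, 0.3]
grip_width: 0.62
grasp_force: 0.0
```

```bash
python3 - <<'E'
from meas import *
c=cam('wrist'); cases(c,amin=300)
E
python3 plan.py 0.552,-0.1335,0.001,94,4
```

```text
[130. 412.] [ 445.7 -292.4   31.6   15.9    5.5]
[248. 363.] [ 539.9 -248.1   71.5   30.   -19.5]
[ 77. 280.] [ 421.2 -189.2   69.6   46.8  -62.6]
[283. 222.] [ 551.5 -134.1   78.7   38.9  -85.9]
[ 0.552  -0.1331  0.0783] phi 94.2 w 0.622 f [0.1 0.2 0. ]
dr [0.0, 0.0, 0.01] x 4
[[-0.0, -0.0, 0.77], [-0.0, -0.0, 0.77], [-0.0, -0.0, 0.77], [-0.0, -0.0, 0.77]]
```

jog_arm(dr=[[0, 0, 0], [0, 0, 0], [0, 0, 0], [0, 0, 0], [0, 0, 0], [0, 0, 0], [0, 0, 0], [0, 0, 0], [0, 0, 0], [0, 0, 0]], translation=[[0, 0, 0.85], [0, 0, 0.85], [0, 0, 0.8], [0, 0, 0.56], [0, 0, 0], [0, 0, 0], [0, 0, 0], [0, 0, 0], [0, 0, 0], [0, 0, -0.3]], jaw=[0.62, 0.62, 0.62, 0.62, 0.62, 0.3, 0.3, 0.3, 0.3, 0.3], squeeze=40)

```text
clock: 15.6
position: [0.5512, -0.1328, 0.0089]
ee_rot: [0.681, 0.732, -0.0, -0.0]
ft_force: [-0.2, 0.0, 0.1]
grip_width: 0.454
grasp_force: 40.3
```

```bash
python3 plan.py 0.552,-0.1335,0.15,90,5 0.579,0.095,0.15,90,10 0.579,0.095,0.03,90,6
```

```text
[ 0.5512 -0.1328  0.0089] phi 94.1 w 0.454 f [-0.2  0.   0.1]
dr [-0.0, -0.0, 0.21] x 5
[[-0.01, 0.01, -1.13], [-0.01, 0.01, -1.13], [-0.01, 0.01, -1.13], [-0.01, 0.01, -1.13], [-0.01, 0.01, -1.13]]
dr [-0.0, -0.0, -0.0] x 10
[[0.91, 0.11, 0.0], [0.91, 0.11, 0.0], [0.91, 0.11, 0.0], [0.91, 0.11, 0.0], [0.91, 0.11, 0.0], [0.91, 0.11, 0.0], [0.91, 0.11, 0.0], [0.91, 0.11, 0.0], [0.91, 0.11, 0.0], [0.91, 0.11, 0.0]]
dr [-0.0, -0.0, -0.0] x 6
[[-0.0, 0.0, 0.8], [-0.0, 0.0, 0.8], [-0.0, 0.0, 0.8], [-0.0, 0.0, 0.8], [-0.0, 0.0, 0.8], [-0.0, 0.0, 0.8]]
```

jog_arm(dr=[[0, 0, 0.2], [0, 0, 0.2], [0, 0, 0.2], [0, 0, 0.2], [0, 0, 0.2], [0, 0, 0], [0, 0, 0], [0, 0, 0], [0, 0, 0], [0, 0, 0]], translation=[[0, 0, -1], [0, 0, -1], [0.91, 0.11, -1], [0.91, 0.11, -1], [0.91, 0.11, -1], [0.91, 0.11, 0], [0.91, 0.11, 0], [0.91, 0.11, 0], [0.91, 0.11, 0], [0.91, 0.11, 0]], jaw=[0.3, 0.3, 0.3, 0.3, 0.3, 0.3, 0.3, 0.3, 0.3, 0.3])

```text
clock: 16.6
position: [0.5712, 0.0501, 0.1346]
ee_rot: [0.706, 0.708, 0.0, -0.0]
ft_force: [0.6, -0.3, -0.3]
grip_width: 0.456
grasp_force: 40.4
```

jog_arm(dr=[[0, 0, 0], [0, 0, 0], [0, 0, 0], [0, 0, 0], [0, 0, 0], [0, 0, 0], [0, 0, 0], [0, 0, 0]], translation=[[0.91, 0.11, 0.3], [0.91, 0.11, 0.8], [0, 0, 0.8], [0, 0, 0.8], [0, 0, 0.8], [0, 0, 0.5], [0, 0, 0], [0, 0, 0]], jaw=[0.3, 0.3, 0.3, 0.3, 0.3, 0.3, 0.3, 0.3])

```text
clock: 17.4
position: [0.577, 0.0947, 0.0348]
ee_rot: [0.706, 0.708, 0.0, 0.0]
ft_force: [0.5, -0.5, -0.1]
grip_width: 0.456
grasp_force: 40.4
```

```bash
python3 plan.py 0.579,0.095,0.007,90,2
```

```text
[0.577  0.0947 0.0348] phi 90.1 w 0.456 f [ 0.5 -0.5 -0.1]
dr [0.0, -0.0, 0.02] x 2
[[0.01, 0.04, 0.56], [0.01, 0.04, 0.56]]
```

jog_arm(dr=[[0, 0, 0], [0, 0, 0], [0, 0, 0], [0, 0, 0], [0, 0, 0], [0, 0, 0], [0, 0, 0], [0, 0, 0], [0, 0, 0]], translation=[[0, 0, 0.56], [0, 0, 0.4], [0, 0, 0.14], [0, 0, 0], [0, 0, 0], [0, 0, 0], [0, 0, 0], [0, 0, 0], [0, 0, 0]], jaw=[0.3, 0.3, 0.3, 0.3, 0.3, 0.55, 0.6, 0.6, 0.6])

```text
clock: 18.3
position: [0.5767, 0.0948, 0.0065]
ee_rot: [0.706, 0.708, 0.0, -0.0]
ft_force: [-0.7, 0.0, -0.1]
grip_width: 0.598
grasp_force: 0.0
```

jog_arm(dr=[[0, 0, 0], [0, 0, 0], [0, 0, 0], [0, 0, 0], [0, 0, 0], [0, 0, 0], [0, 0, 0], [0, 0, 0], [0, 0, 0]], translation=[[0, 0, -0.5], [0, 0, -1], [0, 0, -1], [0, 0, -1], [0, 0, -1], [0, 0, -1], [-0.8, 0, -0.5], [-0.8, 0, 0], [0, 0, 0]], jaw=[0.6, 0.6, 0.6, 0.6, 0.6, 0.6, 0.6, 0.6, 0.6])

```text
clock: 19.2
position: [0.577, 0.0503, 0.1576]
ee_rot: [0.708, 0.706, 0.0, 0.001]
ft_force: [0.5, -0.1, -0.9]
grip_width: 0.605
grasp_force: 0.0
```

```bash
python3 - <<'E'
from meas import *
c=cam('wrist'); cases(c,zs=.016,amin=300)
E
python3 plan.py 0.541,-0.2605,0.16,160.5,17 0.541,-0.2605,0.08,160.5,4
```

```text
[141. 399.] [ 435.1 -172.3   47.1   18.9  -66.1]
[282. 149.] [576.5  94.2  79.7  39.5 -89.1]
[0.5767 0.0523 0.1571] phi 89.9 w 0.603 f [ 1.2 -0.   0.9]
dr [0.0, 0.0, -1.04] x 17
[[-0.74, -0.08, -0.01], [-0.73, -0.14, -0.01], [-0.72, -0.19, -0.01], [-0.7, -0.24, -0.01], [-0.68, -0.29, -0.01], [-0.66, -0.34, -0.01], [-0.63, -0.39, -0.01], [-0.6, -0.43, -0.01], [-0.57, -0.47, -0.01], [-0.53, -0.51, -0.01], [-0.5, -0.55, -0.01], [-0.45, -0.59, -0.01], [-0.41, -0.62, -0.01], [-0.36, -0.65, -0.01], [-0.32, -0.67, -0.01], [-0.27, -0.69, -0.01], [-0.22, -0.71, -0.01]]
dr [-0.0, 0.0, 0.01] x 4
[[0.0, 0.0, 0.8], [0.0, 0.0, 0.8], [0.0, 0.0, 0.8], [0.0, 0.0, 0.8]]
```

jog_arm(dr=[[0, 0, -1], [0, 0, -1], [0, 0, -1], [0, 0, -1], [0, 0, -1], [0, 0, -1], [0, 0, -1], [0, 0, -1], [0, 0, -1], [0, 0, -1]], translation=[[-0.74, -0.08, 0], [-0.73, -0.14, 0], [-0.72, -0.19, 0], [-0.7, -0.24, 0], [-0.68, -0.29, 0], [-0.66, -0.34, 0], [-0.63, -0.39, 0], [-0.6, -0.43, 0], [-0.57, -0.47, 0], [-0.53, -0.51, 0]], jaw=[0.62, 0.62, 0.62, 0.62, 0.62, 0.62, 0.62, 0.62, 0.62, 0.62])

```text
clock: 20.25
position: [0.5537, -0.1292, 0.1563]
ee_rot: [0.42, 0.908, 0.0, -0.0]
ft_force: [0.5, -0.2, -0.6]
grip_width: 0.621
grasp_force: 0.0
```

jog_arm(dr=[[0, 0, -1], [0, 0, -1], [0, 0, -1], [0, 0, -1], [0, 0, -1], [0, 0, -1], [0, 0, -1], [0, 0, -0.65], [0, 0, 0], [0, 0, 0]], translation=[[-0.5, -0.55, 0.4], [-0.45, -0.59, 0.4], [-0.41, -0.62, 0.4], [-0.36, -0.65, 0.4], [-0.32, -0.67, 0.4], [-0.27, -0.69, 0.4], [-0.22, -0.71, 0.4], [0, 0, 0.4], [0, 0, 0], [0, 0, 0]], jaw=[0.62, 0.62, 0.62, 0.62, 0.62, 0.62, 0.62, 0.62, 0.62, 0.62])

```text
clock: 21.25
position: [0.5352, -0.2568, 0.0765]
ee_rot: [0.168, 0.986, 0.0, -0.0]
ft_force: [0.2, -0.1, 1.1]
grip_width: 0.618
grasp_force: 0.0
```

```bash
python3 - <<'E'
from meas import *
c=cam('wrist'); cases(c,amin=300)
E
python3 plan.py 0.541,-0.2605,0.001,160.5,4
```

```text
[274. 225.] [ 540.4 -260.8   78.5   39.   -19.4]
[ 95. 104.] [ 429.3 -336.1   82.5   39.8   54.8]
[299.  30.] [ 426.  -206.3   57.4   40.3  -62.8]
[ 0.5354 -0.2569  0.0768] phi 160.7 w 0.617 f [ 0.3 -0.1 -0. ]
dr [0.0, 0.0, 0.01] x 4
[[-0.06, -0.02, 0.76], [-0.06, -0.02, 0.76], [-0.06, -0.02, 0.76], [-0.06, -0.02, 0.76]]
```

jog_arm(dr=[[0, 0, 0], [0, 0, 0], [0, 0, 0], [0, 0, 0], [0, 0, 0], [0, 0, 0], [0, 0, 0], [0, 0, 0], [0, 0, 0], [0, 0, -0.0]], translation=[[-0.12, -0.04, 0.85], [-0.12, -0.04, 0.85], [0, 0, 0.8], [0, 0, 0.52], [0, 0, 0], [0, 0, 0], [0, 0, 0], [0, 0, 0], [0, 0, 0], [0, 0, -0.3]], jaw=[0.62, 0.62, 0.62, 0.62, 0.62, 0.3, 0.3, 0.3, 0.3, 0.3])

```text
clock: 22.3
position: [0.5396, -0.2612, 0.0083]
ee_rot: [0.167, 0.986, 0.0, -0.0]
ft_force: [0.3, 0.3, -1.4]
grip_width: 0.459
grasp_force: 40.4
```

```bash
python3 plan.py 0.541,-0.2605,0.084,149,3 0.577,0.0947,0.15,90.3,15
```

```text
[ 0.5396 -0.2612  0.0083] phi 160.7 w 0.459 f [ 0.3  0.3 -1.4]
dr [0.0, -0.01, 0.98] x 3
[[-0.01, 0.02, -1.01], [-0.01, 0.02, -1.01], [-0.01, 0.02, -1.01]]
dr [0.0, 0.0, 0.98] x 15
[[0.41, 0.86, -0.18], [0.46, 0.83, -0.18], [0.52, 0.8, -0.18], [0.57, 0.76, -0.18], [0.62, 0.72, -0.18], [0.67, 0.68, -0.18], [0.72, 0.63, -0.18], [0.76, 0.58, -0.18], [0.79, 0.52, -0.18], [0.83, 0.47, -0.18], [0.86, 0.41, -0.18], [0.88, 0.35, -0.18], [0.91, 0.29, -0.18], [0.92, 0.23, -0.18], [0.94, 0.16, -0.18]]
```

jog_arm(dr=[[0, 0, 0.98], [0, 0, 0.98], [0, 0, 0.98], [0, 0, 0.98], [0, 0, 0.98], [0, 0, 0.98], [0, 0, 0.98], [0, 0, 0.98], [0, 0, 0.98], [0, 0, 0.98]], translation=[[0, 0, -1], [0, 0, -1], [0, 0, -1], [0.41, 0.86, -0.4], [0.46, 0.83, -0.4], [0.52, 0.8, -0.4], [0.57, 0.76, -0.4], [0.62, 0.72, -0.4], [0.67, 0.68, -0.4], [0.72, 0.63, -0.2]], jaw=[0.3, 0.3, 0.3, 0.3, 0.3, 0.3, 0.3, 0.3, 0.3, 0.3])

```text
clock: 23.3
position: [0.5573, -0.0948, 0.1499]
ee_rot: [0.49, 0.872, 0.0, 0.001]
ft_force: [0.7, -0.7, -0.1]
grip_width: 0.455
grasp_force: 40.4
```

jog_arm(dr=[[0, 0, 0.98], [0, 0, 0.98], [0, 0, 0.98], [0, 0, 0.98], [0, 0, 0.98], [0, 0, 0.98], [0, 0, 0.98], [0, 0, 0.98], [0, 0, 0], [0, 0, 0]], translation=[[0.76, 0.58, 0], [0.79, 0.52, 0], [0.83, 0.47, 0], [0.86, 0.41, 0], [0.88, 0.35, 0], [0.91, 0.29, 0], [0.92, 0.23, 0.5], [0.94, 0.16, 0.9], [0, 0, 0.9], [0, 0, 0]], jaw=[0.3, 0.3, 0.3, 0.3, 0.3, 0.3, 0.3, 0.3, 0.3, 0.3])

```text
clock: 24.3
position: [0.5742, 0.0941, 0.0886]
ee_rot: [0.706, 0.709, -0.002, -0.001]
ft_force: [-0.6, -0.9, -1.3]
grip_width: 0.453
grasp_force: 40.4
```

```bash
python3 plan.py 0.577,0.0947,0.04,90.3,3 0.577,0.0947,0.0195,90.3,1
```

```text
[0.5742 0.0941 0.0886] phi 90.3 w 0.453 f [-0.6 -0.9 -1.3]
dr [-0.02, 0.01, -0.0] x 3
[[0.01, 0.04, 0.65], [0.01, 0.04, 0.65], [0.01, 0.04, 0.65]]
dr [-0.01, -0.01, -0.01] x 1
[[-0.0, 0.0, 0.82]]
```

jog_arm(dr=[[0, 0, 0], [0, 0, 0], [0, 0, 0], [0, 0, 0], [0, 0, 0], [0, 0, 0], [0, 0, 0], [0, 0, 0], [0, 0, 0], [0, 0, 0]], translation=[[0.02, 0.06, 0.8], [0, 0.06, 0.8], [0, 0, 0.6], [0, 0, 0.35], [0, 0, 0.2], [0, 0, 0], [0, 0, 0], [0, 0, 0], [0, 0, 0], [0, 0, 0]], jaw=[0.3, 0.3, 0.3, 0.3, 0.3, 0.3, 0.3, 0.55, 0.6, 0.6])

```text
clock: 25.3
position: [0.5794, 0.0943, 0.0227]
ee_rot: [0.706, 0.708, 0.0, 0.0]
ft_force: [0.1, -0.3, -0.8]
grip_width: 0.598
grasp_force: 0.0
```

jog_arm(dr=[[0, 0, 0], [0, 0, 0], [0, 0, 0], [0, 0, 0], [0, 0, 0], [0, 0, 0], [0, 0, 0], [0, 0, 0], [0, 0, 0]], translation=[[0, 0, -0.5], [0, 0, -1], [0, 0, -1], [0, 0, -1], [0, 0, -1], [0, 0, -1], [-0.8, 0, 0], [-0.8, 0, 0], [0, 0, 0]], jaw=[0.6, 0.6, 0.6, 0.6, 0.6, 0.6, 0.6, 0.6, 0.6])

```text
clock: 26.2
position: [0.5795, 0.0508, 0.1612]
ee_rot: [0.708, 0.707, 0.0, 0.001]
ft_force: [0.4, 0.6, -0.4]
grip_width: 0.599
grasp_force: 0.0
```

```bash
python3 - <<'E'
from meas import *
c=cam('wrist'); cases(c,zs=.028,amin=300)
E
python3 plan.py 0.4225,-0.195,0.16,117,14
```

```text
[141. 399.] [ 442.8 -162.6   46.3   18.1  -65.5]
[278. 152.] [579.4  94.9  79.2  41.6 -89.8]
[0.5795 0.0528 0.1609] phi 90.0 w 0.599 f [0.  0.5 0.7]
dr [0.0, 0.0, -0.48] x 14
[[-0.71, -0.45, 0.0], [-0.69, -0.47, 0.0], [-0.68, -0.5, 0.0], [-0.66, -0.52, 0.0], [-0.64, -0.54, 0.0], [-0.62, -0.56, 0.0], [-0.6, -0.58, 0.0], [-0.58, -0.6, 0.0], [-0.56, -0.62, 0.0], [-0.54, -0.64, 0.0], [-0.52, -0.66, 0.0], [-0.5, -0.67, 0.0], [-0.48, -0.69, 0.0], [-0.45, -0.71, 0.0]]
```

jog_arm(dr=[[0, 0, -0.48], [0, 0, -0.48], [0, 0, -0.48], [0, 0, -0.48], [0, 0, -0.48], [0, 0, -0.48], [0, 0, -0.48], [0, 0, -0.48], [0, 0, -0.48], [0, 0, -0.48]], translation=[[-0.71, -0.45, 0], [-0.69, -0.47, 0], [-0.68, -0.5, 0], [-0.66, -0.52, 0], [-0.64, -0.54, 0], [-0.62, -0.56, 0], [-0.6, -0.58, 0], [-0.58, -0.6, 0], [-0.56, -0.62, 0], [-0.54, -0.64, 0]], jaw=[0.62, 0.62, 0.62, 0.62, 0.62, 0.62, 0.62, 0.62, 0.62, 0.62])

```text
clock: 27.25
position: [0.4673, -0.1225, 0.1603]
ee_rot: [0.577, 0.817, 0.0, 0.0]
ft_force: [-0.7, -0.3, 0.6]
grip_width: 0.625
grasp_force: 0.0
```

jog_arm(dr=[[0, 0, -0.48], [0, 0, -0.48], [0, 0, -0.48], [0, 0, -0.48], [0, 0, 0], [0, 0, 0], [0, 0, 0], [0, 0, 0]], translation=[[-0.52, -0.66, 0.6], [-0.5, -0.67, 0.6], [-0.48, -0.69, 0.7], [-0.45, -0.71, 0.7], [0, 0, 0.7], [0, 0, 0], [0, 0, 0], [0, 0, 0]], jaw=[0.62, 0.62, 0.62, 0.62, 0.62, 0.62, 0.62, 0.62])

```text
clock: 28.05
position: [0.4237, -0.1933, 0.0783]
ee_rot: [0.522, 0.853, 0.0, 0.001]
ft_force: [-1.0, -0.6, 0.5]
grip_width: 0.62
grasp_force: 0.0
```

```bash
python3 - <<'E'
from meas import *
c=cam('wrist'); cases(c,amin=300)
E
python3 plan.py 0.4225,-0.195,0.001,117.2,4
```

```text
[225. 361.] [ 438.2 -304.1   31.7   31.1   40. ]
[267. 228.] [ 420.9 -195.6   79.3   39.   -62.6]
[ 0.4237 -0.1933  0.0783] phi 117.1 w 0.619 f [-0.1 -0.2 -0.3]
dr [0.01, 0.0, -0.01] x 4
[[-0.01, -0.02, 0.77], [-0.01, -0.02, 0.77], [-0.01, -0.02, 0.77], [-0.01, -0.02, 0.77]]
```

jog_arm(dr=[[0, 0, 0], [0, 0, 0], [0, 0, 0], [0, 0, 0], [0, 0, 0], [0, 0, 0], [0, 0, 0], [0, 0, 0], [0, 0, 0], [0, 0, -0.0]], translation=[[-0.04, -0.12, 0.85], [0, 0, 0.85], [0, 0, 0.8], [0, 0, 0.56], [0, 0, 0], [0, 0, 0], [0, 0, 0], [0, 0, 0], [0, 0, 0], [0, 0, -0.3]], jaw=[0.62, 0.62, 0.62, 0.62, 0.62, 0.3, 0.3, 0.3, 0.3, 0.3])

```text
clock: 29.1
position: [0.4202, -0.1959, 0.0083]
ee_rot: [0.522, 0.853, -0.0, -0.0]
ft_force: [-0.1, -0.1, -0.8]
grip_width: 0.453
grasp_force: 40.3
```

```bash
python3 plan.py 0.4215,-0.1955,0.084,112,3 0.578,0.0947,0.15,90.3,13
```

```text
[ 0.4202 -0.1959  0.0083] phi 117.1 w 0.453 f [-0.1 -0.1 -0.8]
dr [-0.0, -0.0, 0.42] x 3
[[-0.0, 0.02, -1.01], [-0.0, 0.02, -1.01], [-0.0, 0.02, -1.01]]
dr [-0.0, -0.0, 0.42] x 13
[[0.65, 0.78, -0.2], [0.67, 0.76, -0.2], [0.69, 0.74, -0.2], [0.71, 0.72, -0.2], [0.73, 0.7, -0.2], [0.75, 0.68, -0.2], [0.77, 0.66, -0.2], [0.79, 0.63, -0.2], [0.81, 0.61, -0.2], [0.83, 0.59, -0.2], [0.85, 0.56, -0.2], [0.86, 0.54, -0.2], [0.88, 0.51, -0.2]]
```

jog_arm(dr=[[0, 0, 0.42], [0, 0, 0.42], [0, 0, 0.42], [0, 0, 0.42], [0, 0, 0.42], [0, 0, 0.42], [0, 0, 0.42], [0, 0, 0.42], [0, 0, 0.42], [0, 0, 0.42]], translation=[[0, 0.02, -1], [0, 0.02, -1], [0, 0.02, -1], [0.65, 0.78, -0.4], [0.67, 0.76, -0.4], [0.69, 0.74, -0.4], [0.71, 0.72, -0.4], [0.73, 0.7, -0.4], [0.75, 0.68, -0.4], [0.77, 0.66, -0.2]], jaw=[0.3, 0.3, 0.3, 0.3, 0.3, 0.3, 0.3, 0.3, 0.3, 0.3])

```text
clock: 30.1
position: [0.5068, -0.0387, 0.1497]
ee_rot: [0.642, 0.767, 0.001, 0.0]
ft_force: [-0.0, -0.5, -0.5]
grip_width: 0.449
grasp_force: 40.4
```

jog_arm(dr=[[0, 0, 0.42], [0, 0, 0.42], [0, 0, 0.42], [0, 0, 0.42], [0, 0, 0.42], [0, 0, 0.42], [0, 0, 0], [0, 0, 0], [0, 0, 0], [0, 0, 0]], translation=[[0.79, 0.63, 0], [0.81, 0.61, 0], [0.83, 0.59, 0], [0.85, 0.56, 0], [0.86, 0.54, 0.5], [0.88, 0.51, 0.9], [0, 0, 0.9], [0, 0, 0], [0, 0, 0], [0, 0, 0]], jaw=[0.3, 0.3, 0.3, 0.3, 0.3, 0.3, 0.3, 0.3, 0.3, 0.3])

```text
clock: 31.1
position: [0.5792, 0.0938, 0.0925]
ee_rot: [0.706, 0.708, 0.001, 0.0]
ft_force: [0.3, -0.2, -0.4]
grip_width: 0.449
grasp_force: 40.4
```

```bash
python3 plan.py 0.578,0.0947,0.031,90.3,4
```

```text
[0.5792 0.0938 0.0925] phi 90.1 w 0.449 f [ 0.3 -0.2 -0.4]
dr [0.01, -0.0, -0.01] x 4
[[0.01, -0.01, 0.61], [0.01, -0.01, 0.61], [0.01, -0.01, 0.61], [0.01, -0.01, 0.61]]
```

jog_arm(dr=[[0, 0, 0], [0, 0, 0], [0, 0, 0], [0, 0, 0], [0, 0, 0], [0, 0, 0], [0, 0, 0], [0, 0, 0], [0, 0, 0], [0, 0, 0]], translation=[[0.04, -0.04, 0.8], [0, 0, 0.8], [0, 0, 0.5], [0, 0, 0.24], [0, 0, 0.1], [0, 0, 0], [0, 0, 0], [0, 0, 0], [0, 0, 0], [0, 0, 0]], jaw=[0.3, 0.3, 0.3, 0.3, 0.3, 0.3, 0.3, 0.55, 0.6, 0.6])

```text
clock: 32.1
position: [0.5778, 0.0956, 0.0301]
ee_rot: [0.706, 0.708, 0.0, 0.0]
ft_force: [0.1, -0.7, 0.6]
grip_width: 0.6
grasp_force: 0.0
```

jog_arm(dr=[[0, 0, 0], [0, 0, 0], [0, 0, 0], [0, 0, 0], [0, 0, 0], [0, 0, 0], [0, 0, 0], [0, 0, 0], [0, 0, 0]], translation=[[0, 0, -0.5], [0, 0, -1], [0, 0, -1], [0, 0, -1], [0, 0, -1], [0, 0, -0.5], [-0.8, 0, 0], [-0.8, 0, 0], [0, 0, 0]], jaw=[0.6, 0.6, 0.6, 0.6, 0.6, 0.6, 0.6, 0.6, 0.6])

```text
clock: 33.0
position: [0.5776, 0.0522, 0.1551]
ee_rot: [0.708, 0.707, -0.0, 0.0]
ft_force: [-0.2, 0.2, -1.1]
grip_width: 0.599
grasp_force: 0.0
```

```bash
python3 - <<'E'
from meas import *
c=cam('wrist'); cases(c,zs=.04,amin=300)
E
python3 plan.py 0.430,-0.336,0.16,54.8,18
```

```text
[283. 152.] [578.9  96.3  79.9  40.2 -89.8]
[0.5776 0.0541 0.155 ] phi 90.0 w 0.597 f [-1.2 -0.2  0.3]
dr [0.0, 0.0, 0.49] x 18
[[-0.87, -0.33, -0.01], [-0.88, -0.3, -0.01], [-0.89, -0.27, -0.01], [-0.9, -0.24, -0.01], [-0.9, -0.21, -0.01], [-0.91, -0.18, -0.01], [-0.92, -0.14, -0.01], [-0.92, -0.11, -0.01], [-0.92, -0.08, -0.01], [-0.93, -0.05, -0.01], [-0.93, -0.02, -0.01], [-0.93, 0.01, -0.01], [-0.93, 0.04, -0.01], [-0.92, 0.08, -0.01], [-0.92, 0.11, -0.01], [-0.92, 0.14, -0.01], [-0.91, 0.17, -0.01], [-0.9, 0.2, -0.01]]
```

jog_arm(dr=[[0, 0, 0.49], [0, 0, 0.49], [0, 0, 0.49], [0, 0, 0.49], [0, 0, 0.49], [0, 0, 0.49], [0, 0, 0.49], [0, 0, 0.49], [0, 0, 0.49], [0, 0, 0.49]], translation=[[-0.87, -0.33, 0], [-0.88, -0.3, 0], [-0.89, -0.27, 0], [-0.9, -0.24, 0], [-0.9, -0.21, 0], [-0.91, -0.18, 0], [-0.92, -0.14, 0], [-0.92, -0.11, 0], [-0.92, -0.08, 0], [-0.93, -0.05, 0]], jaw=[0.6, 0.6, 0.6, 0.6, 0.6, 0.6, 0.6, 0.6, 0.6, 0.6])

```text
clock: 34.05
position: [0.4954, -0.1636, 0.1548]
ee_rot: [0.817, 0.576, 0.0, -0.0]
ft_force: [0.0, 0.3, 0.8]
grip_width: 0.599
grasp_force: 0.0
```

jog_arm(dr=[[0, 0, 0.49], [0, 0, 0.49], [0, 0, 0.49], [0, 0, 0.49], [0, 0, 0.49], [0, 0, 0.49], [0, 0, 0.49], [0, 0, 0.49], [0, 0, 0], [0, 0, 0]], translation=[[-0.93, -0.02, 0], [-0.93, 0.01, 0], [-0.93, 0.04, 0], [-0.92, 0.08, 0], [-0.92, 0.11, 0], [-0.92, 0.14, 0.5], [-0.91, 0.17, 0.5], [-0.9, 0.2, 0.7], [0, 0, 0], [0, 0, 0]], jaw=[0.6, 0.6, 0.6, 0.6, 0.6, 0.6, 0.6, 0.6, 0.6, 0.6])

```text
clock: 35.05
position: [0.4301, -0.3362, 0.1121]
ee_rot: [0.888, 0.46, -0.0, -0.0]
ft_force: [0.9, 0.7, 0.4]
grip_width: 0.6
grasp_force: 0.0
```

```bash
python3 - <<'E'
from meas import *
c=cam('wrist'); cases(c,amin=300)
s=cam('scene'); hsv=cv2.cvtColor(s['bgr'],cv2.COLOR_BGR2HSV); m=cv2.inRange(hsv,(5,110,40),(20,255,200)); m[:190]=0; m[:,140:]=0
k=max(cv2.findContours(m,0,2)[0],key=cv2.contourArea)[:,0]
P=np.array([onz(s,u,v,.046)[:2] for u,v in k.astype(float)]); print('dish',P.min(0),P.max(0),'nearest',P[np.argmin(np.hypot(P[:,0]-.467,P[:,1]+.362))])
E
python3 plan.py 0.430,-0.336,0.001,54.8,4
```

```text
[277. 209.] [ 429.1 -336.4   80.6   38.8   54.8]
dish [ 0.36132698 -0.57761333] [ 0.61086008 -0.43399023] nearest [ 0.47521376 -0.43468928]
[ 0.4314 -0.3352  0.1127] phi 54.9 w 0.599 f [-0.9  0.8 -0.5]
dr [0.0, -0.0, 0.01] x 4
[[-0.02, -0.01, 1.12], [-0.02, -0.01, 1.12], [-0.02, -0.01, 1.12], [-0.02, -0.01, 1.12]]
```

jog_arm(dr=[[0, 0, 0], [0, 0, 0], [0, 0, 0], [0, 0, 0], [0, 0, 0], [0, 0, 0], [0, 0, 0], [0, 0, 0], [0, 0, 0], [0, 0, -0.0]], translation=[[-0.07, -0.04, 0.9], [0, 0, 0.95], [0, 0, 0.95], [0, 0, 0.9], [0, 0, 0.74], [0, 0, 0], [0, 0, 0], [0, 0, 0], [0, 0, 0], [0, 0, -0.3]], jaw=[0.62, 0.62, 0.62, 0.62, 0.62, 0.62, 0.3, 0.3, 0.3, 0.3])

```text
clock: 36.15
position: [0.4289, -0.336, 0.009]
ee_rot: [0.887, 0.461, -0.0, -0.0]
ft_force: [-0.2, 0.5, -1.1]
grip_width: 0.453
grasp_force: 40.3
```

```bash
python3 plan.py 0.430,-0.336,0.084,60,3 0.578,0.095,0.15,90.3,18
```

```text
[ 0.4289 -0.336   0.009 ] phi 54.9 w 0.453 f [-0.2  0.5 -1.1]
dr [-0.0, -0.0, -0.42] x 3
[[0.01, 0.01, -1.0], [0.01, 0.01, -1.0], [0.01, 0.01, -1.0]]
dr [-0.0, -0.0, -0.42] x 18
[[0.99, -0.2, -0.15], [1.0, -0.17, -0.15], [1.0, -0.14, -0.15], [1.01, -0.11, -0.15], [1.01, -0.08, -0.15], [1.01, -0.05, -0.15], [1.01, -0.02, -0.15], [1.01, 0.01, -0.15], [1.01, 0.04, -0.15], [1.01, 0.07, -0.15], [1.01, 0.1, -0.15], [1.0, 0.13, -0.15], [1.0, 0.16, -0.15], [1.0, 0.19, -0.15], [0.99, 0.22, -0.15], [0.98, 0.25, -0.15], [0.97, 0.28, -0.15], [0.97, 0.3, -0.15]]
```

jog_arm(dr=[[0, 0, -0.42], [0, 0, -0.42], [0, 0, -0.42], [0, 0, -0.42], [0, 0, -0.42], [0, 0, -0.42], [0, 0, -0.42], [0, 0, -0.42], [0, 0, -0.42], [0, 0, -0.42]], translation=[[0, 0, -1], [0, 0, -1], [0, 0, -1], [0.99, -0.2, -0.4], [1, -0.17, -0.4], [1, -0.14, -0.4], [1, -0.11, -0.4], [1, -0.08, -0.4], [1, -0.05, -0.4], [1, -0.02, -0.2]], jaw=[0.3, 0.3, 0.3, 0.3, 0.3, 0.3, 0.3, 0.3, 0.3, 0.3])

```text
clock: 37.15
position: [0.4862, -0.1689, 0.1505]
ee_rot: [0.81, 0.586, 0.001, 0.001]
ft_force: [0.3, -0.4, 0.1]
grip_width: 0.453
grasp_force: 40.4
```

jog_arm(dr=[[0, 0, -0.42], [0, 0, -0.42], [0, 0, -0.42], [0, 0, -0.42], [0, 0, -0.42], [0, 0, -0.42], [0, 0, -0.42], [0, 0, -0.42], [0, 0, -0.42], [0, 0, -0.42]], translation=[[1, 0.01, 0], [1, 0.04, 0], [1, 0.07, 0], [1, 0.1, 0], [1, 0.13, 0], [1, 0.16, 0], [1, 0.19, 0], [0.99, 0.22, 0], [0.98, 0.25, 0], [0.97, 0.28, 0]], jaw=[0.3, 0.3, 0.3, 0.3, 0.3, 0.3, 0.3, 0.3, 0.3, 0.3])

```text
clock: 38.15
position: [0.5684, 0.0708, 0.1487]
ee_rot: [0.715, 0.699, -0.0, -0.0]
ft_force: [1.1, -0.7, -0.8]
grip_width: 0.451
grasp_force: 40.4
```

jog_arm(dr=[[0, 0, -0.42], [0, 0, 0], [0, 0, 0], [0, 0, 0], [0, 0, 0], [0, 0, 0]], translation=[[0.97, 0.3, 0.6], [0, 0, 0.8], [0, 0, 0.6], [0, 0, 0], [0, 0, 0], [0, 0, 0]], jaw=[0.3, 0.3, 0.3, 0.3, 0.3, 0.3])

```text
clock: 38.75
position: [0.5766, 0.0924, 0.0998]
ee_rot: [0.706, 0.708, 0.001, 0.0]
ft_force: [0.5, 0.3, -0.1]
grip_width: 0.454
grasp_force: 40.4
```

```bash
python3 plan.py 0.578,0.095,0.043,90.3,4
```

```text
[0.5766 0.0924 0.0998] phi 90.1 w 0.454 f [ 0.5  0.3 -0.1]
dr [0.01, -0.0, -0.01] x 4
[[0.03, 0.01, 0.57], [0.03, 0.01, 0.57], [0.03, 0.01, 0.57], [0.03, 0.01, 0.57]]
```

jog_arm(dr=[[0, 0, 0], [0, 0, 0], [0, 0, 0], [0, 0, 0], [0, 0, 0], [0, 0, 0], [0, 0, 0], [0, 0, 0], [0, 0, 0], [0, 0, 0]], translation=[[0.12, 0.06, 0.8], [0, 0, 0.7], [0, 0, 0.5], [0, 0, 0.2], [0, 0, 0.09], [0, 0, 0], [0, 0, 0], [0, 0, 0], [0, 0, 0], [0, 0, 0]], jaw=[0.3, 0.3, 0.3, 0.3, 0.3, 0.3, 0.3, 0.55, 0.6, 0.6])

```text
clock: 39.75
position: [0.5775, 0.0959, 0.0417]
ee_rot: [0.706, 0.708, 0.0, 0.0]
ft_force: [-0.3, 0.3, -0.2]
grip_width: 0.605
grasp_force: 0.0
```

jog_arm(dr=[[0, 0, 0], [0, 0, 0], [0, 0, 0], [0, 0, 0], [0, 0, 0], [0, 0, 0], [0, 0, 0], [0, 0, 0], [0, 0, 0]], translation=[[0, 0, -0.5], [0, 0, -1], [0, 0, -1], [0, 0, -1], [0, 0, -1], [0, 0, -0.5], [-0.8, 0, 0], [-0.8, 0, 0], [0, 0, 0]], jaw=[0.6, 0.6, 0.6, 0.6, 0.6, 0.6, 0.6, 0.6, 0.6])

```text
clock: 40.65
position: [0.5775, 0.0524, 0.1668]
ee_rot: [0.708, 0.707, -0.0, 0.0]
ft_force: [-0.3, -0.8, -0.2]
grip_width: 0.604
grasp_force: 0.0
```

Run:
```python
from meas import *
obs()
c=cam('wrist'); cases(c,zs=.052,amin=300)
s=cam('scene'); cases(s,zs=.052)
a=cv2.resize(c['bgr'],(400,300)); b=cv2.resize(s['bgr'][90:300,160:440],(400,300),interpolation=2)
d=cam('side')['bgr'][120:330,160:440]; d=cv2.resize(d,(400,300),interpolation=2)
x=cv2.resize(c['bgr'][60:270,150:430],(400,300))
cv2.imwrite('pics/pile.png',cv2.convertScaleAbs(np.vstack([np.hstack([a,x]),np.hstack([b,d])]),alpha=1.4))
```

```text
{'clock': 40.65, 'position': [0.577, 0.052, 0.167], 'ee_rot': [0.708, 0.707, -0.0, 0.0], 'ft_force': [-0.261, -0.787, -0.185], 'grip_width': 0.604, 'grasp_force': 0.0, 'joint_pos': [-0.633, 0.3, 0.557, 1.696, -0.168, 1.194, -0.035]}
[277. 144.] [578.4  95.2  80.2  39.5 -90. ]
[328. 209.] [590.3  89.2  90.8  69.3  89.9]
[517.  20.] [   5.8 1197.   347.8  297.1   75.4]
```

View pics/pile.png

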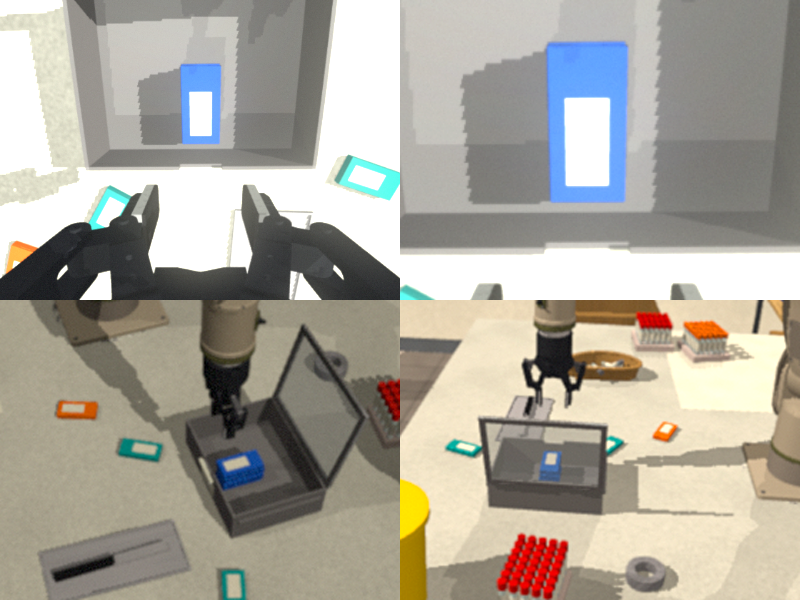

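The pile is square and flush in the middle of the box (top at (278,144) in the wrist view, 80×40 mm, −90°). The lid leans back at about 1.8 rad, and the spatula still lies in the tray. Now I go over and behind the lid with the fingers shut.

jog_arm(dr=[[0, 0, 0], [0, 0, 0], [0, 0, 0], [0, 0, 0], [0, 0, 0], [0, 0, 0], [0, 0, 0], [0, 0, 0], [0, 0, 0], [0, 0, 0]], translation=[[0, 0, -1], [0, 0, -1], [0, 0, -1], [1, 0, -1], [1, 0, -1], [1, 0, -0.5], [1, 0, 0], [1, 0, 0], [1, 0, 0], [1, 0, 0]], jaw=[0, 0, 0, 0, 0, 0, 0, 0, 0, 0])

```text
clock: 41.8
position: [0.5764, 0.2332, 0.3039]
ee_rot: [0.705, 0.709, -0.0, -0.0]
ft_force: [-0.7, -0.0, 0.1]
grip_width: -0.003
grasp_force: 0.0
```

jog_arm(dr=[[0, 0, 0], [0, 0, 0], [0, 0, 0], [0, 0, 0], [0, 0, 0], [0, 0, 0], [0, 0, 0], [0, 0, 0], [0, 0, 0], [0, 0, 0]], translation=[[1, 0, 0], [1, 0, 0], [1, 0, 0], [0.4, 0, 0], [0, 0, 0.8], [0, 0, 0.9], [0, 0, 0.9], [0, 0, 0.8], [0, 0, 0], [0, 0, 0]], jaw=[0, 0, 0, 0, 0, 0, 0, 0, 0, 0])

```text
clock: 42.8
position: [0.5768, 0.3157, 0.2196]
ee_rot: [0.706, 0.708, -0.0, 0.0]
ft_force: [0.1, -0.2, 0.2]
grip_width: 0.0
grasp_force: 0.0
```

```bash
python3 plan.py 0.578,0.235,0.215,90,6 0.578,0.175,0.208,90,4 0.578,0.1355,0.187,90,3 0.578,0.1036,0.157,90,3 0.578,0.0827,0.117,90,3 0.578,0.075,0.076,90,3
```

```text
[0.5768 0.3157 0.2196] phi 90.2 w 0.0 f [ 0.1 -0.2  0.2]
dr [-0.0, 0.0, 0.01] x 6
[[-0.54, 0.01, 0.03], [-0.54, 0.01, 0.03], [-0.54, 0.01, 0.03], [-0.54, 0.01, 0.03], [-0.54, 0.01, 0.03], [-0.54, 0.01, 0.03]]
dr [-0.0, 0.0, -0.0] x 4
[[-0.6, 0.0, 0.07], [-0.6, 0.0, 0.07], [-0.6, 0.0, 0.07], [-0.6, 0.0, 0.07]]
dr [-0.0, 0.0, -0.01] x 3
[[-0.53, 0.0, 0.28], [-0.53, 0.0, 0.28], [-0.53, -0.0, 0.28]]
dr [-0.0, 0.0, 0.0] x 3
[[-0.43, -0.0, 0.4], [-0.43, -0.0, 0.4], [-0.43, -0.0, 0.4]]
dr [-0.0, 0.0, 0.0] x 3
[[-0.28, -0.0, 0.53], [-0.28, -0.0, 0.53], [-0.28, -0.0, 0.53]]
dr [-0.0, 0.0, 0.0] x 3
[[-0.1, -0.0, 0.55], [-0.1, -0.0, 0.55], [-0.1, -0.0, 0.55]]
```

jog_arm(dr=[[0, 0, 0], [0, 0, 0], [0, 0, 0], [0, 0, 0], [0, 0, 0], [0, 0, 0], [0, 0, 0], [0, 0, 0], [0, 0, 0], [0, 0, 0]], translation=[[-0.54, 0, 0.03], [-0.54, 0, 0.03], [-0.54, 0, 0.03], [-0.54, 0, 0.03], [-0.54, 0, 0.03], [-0.54, 0, 0.03], [-0.6, 0, 0.07], [-0.6, 0, 0.07], [-0.6, 0, 0.07], [-0.6, 0, 0.07]], jaw=[0, 0, 0, 0, 0, 0, 0, 0, 0, 0])

```text
clock: 43.8
position: [0.577, 0.1734, 0.2071]
ee_rot: [0.706, 0.708, -0.0, -0.0]
ft_force: [0.5, 1.4, -1.0]
grip_width: -0.001
grasp_force: 0.7
```

jog_arm(dr=[[0, 0, 0], [0, 0, 0], [0, 0, 0], [0, 0, 0], [0, 0, 0], [0, 0, 0], [0, 0, 0], [0, 0, 0], [0, 0, 0]], translation=[[-0.53, 0, 0.28], [-0.53, 0, 0.28], [-0.53, 0, 0.28], [-0.43, 0, 0.4], [-0.43, 0, 0.4], [-0.43, 0, 0.4], [-0.28, 0, 0.53], [-0.28, 0, 0.53], [-0.28, 0, 0.53]], jaw=[0, 0, 0, 0, 0, 0, 0, 0, 0])

```text
clock: 44.7
position: [0.5773, 0.0815, 0.1155]
ee_rot: [0.706, 0.708, -0.0, -0.0]
ft_force: [0.5, 0.9, 0.1]
grip_width: 0.003
grasp_force: 0.4
```

```bash
python3 - <<'E'
from meas import *
o=obs()
a=cam('scene')['bgr'][100:260,190:400]; d=cam('side')['bgr'][120:280,180:390]
cv2.imwrite('pics/close.png',cv2.convertScaleAbs(np.hstack([cv2.resize(a,(400,305),interpolation=2),cv2.resize(d,(400,305),interpolation=2)]),alpha=1.5))
E
python3 plan.py 0.578,0.075,0.076,90,3
```

```text
{'clock': 44.7, 'position': [0.577, 0.082, 0.115], 'ee_rot': [0.706, 0.708, -0.0, -0.0], 'ft_force': [0.472, 0.854, 0.055], 'grip_width': 0.003, 'grasp_force': 0.37, 'joint_pos': [-0.644, 0.358, 0.517, 1.739, -0.196, 1.097, -0.06]}
[0.5762 0.0804 0.1144] phi 90.1 w -0.0 f [-1.6 -0.4 -0.6]
dr [-0.02, 0.01, 0.01] x 3
[[-0.07, 0.03, 0.51], [-0.07, 0.02, 0.51], [-0.07, 0.02, 0.51]]
```

View pics/close.png

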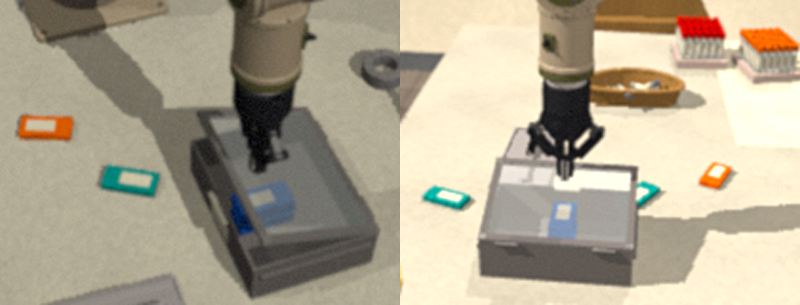

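The lid is at about 0.3 rad with the fingertip on it and the pile intact under it. Now I press it shut.

jog_arm(dr=[[0, 0, 0], [0, 0, 0], [0, 0, 0], [0, 0, 0], [0, 0, 0], [0, 0, 0], [0, 0, 0]], translation=[[-0.1, 0, 0.5], [-0.1, 0, 0.5], [0, 0, 0.4], [0, 0, 0.2], [0, 0, 0.1], [0, 0, 0.1], [0, 0, 0]], jaw=[0, 0, 0, 0, 0, 0, 0])

```text
clock: 45.5
position: [0.5772, 0.0769, 0.0739]
ee_rot: [0.706, 0.708, 0.0, -0.001]
ft_force: [-13.4, -1.7, 25.5]
grip_width: 0.002
grasp_force: 12.6
```

jog_arm(dr=[[0, 0, 0], [0, 0, 0], [0, 0, 0], [0, 0, 0], [0, 0, 0], [0, 0, 0], [0, 0, 0], [0, 0, 0], [0, 0, 0]], translation=[[0, 0, -0.4], [0, 0, -1], [0, 0, -1], [0, 0, -1], [0, -1, -1], [0, -1, -1], [0, -1, -1], [0, 0, 0], [0, 0, 0]], jaw=[0, 0, 0, 0, 0, 0, 0, 0, 0])

```text
clock: 46.4
position: [0.5027, 0.0771, 0.2326]
ee_rot: [0.706, 0.708, 0.001, 0.0]
ft_force: [-0.5, 0.1, -0.4]
grip_width: -0.002
grasp_force: 0.0
```

Run:
```python
from meas import *
o=obs()
a=cam('scene')['bgr'][100:310,150:430]; d=cam('side')['bgr'][120:330,160:440]; w=cam('wrist')['bgr']
r=lambda x:cv2.resize(x,(400,300),interpolation=2)
cv2.imwrite('pics/end.png',cv2.convertScaleAbs(np.vstack([np.hstack([r(a),r(d)]),np.hstack([r(w),r(w[:210,140:420])])]),alpha=1.4))
```

```text
{'clock': 46.4, 'position': [0.503, 0.077, 0.233], 'ee_rot': [0.706, 0.708, 0.001, 0.0], 'ft_force': [-0.533, 0.057, -0.435], 'grip_width': -0.002, 'grasp_force': 0.0, 'joint_pos': [-0.748, 0.061, 0.533, 1.789, -0.034, 1.298, -0.203]}
```

View pics/end.png

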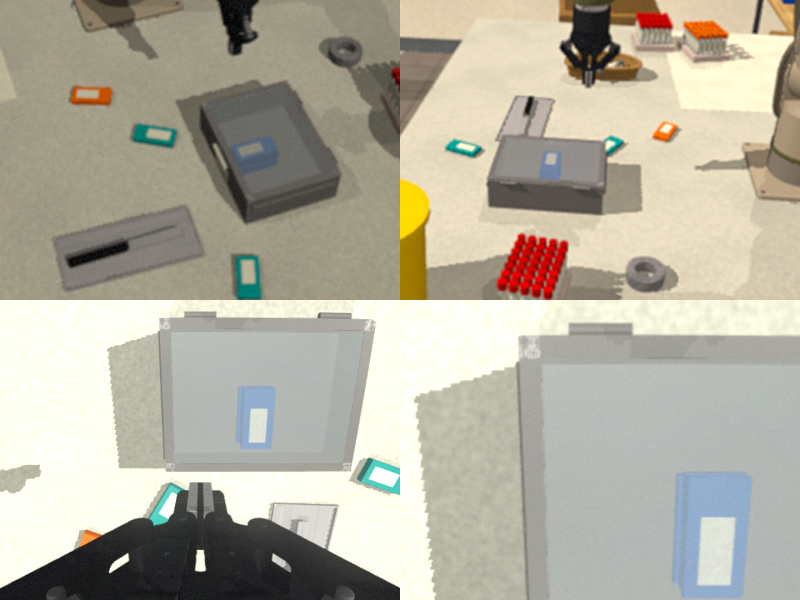

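The lid lies flush, with the pile visible square beneath it. The spatula is in the tray, the bystanders are unmoved and the arm is clear.

```bash
python3 -c "
from workcell import manip
print(manip.hand_in())"
```

```text
the job is handed in; nothing more can be done
None
```

The job is handed in, with no verdict returned: in the last pictures the four blue cases are in one square pile inside the box, the lid is shut, the spatula is back in its tray and the bystanders look untouched.

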